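# Swap the sensor under the rings of a calibration cell

### The arm

A 7-joint arm with a two-finger parallel gripper is mounted at the origin on the work surface. World frame = base frame: x ahead of the robot, y to its left, z up, the work surface at z = 0. Lengths are in m, angles in rad, forces in N, time in s.
With the tool pointing down it reaches from about 0.425 to 0.925 m from the base axis. Payload 6.8 kg.
Tool frame: the origin (TCP) lies at the very end of the fingers, on their centre line; the grasp point (between the pads) lies 19 mm behind it; z points along the fingers, y is the line along which they close (so a half turn about z gives the same grasp; the last joint's range is limited). The gripper opens to 85 mm and grips with 20 to 120 N. Pads are 22 mm wide; open, the fingers measure 114 mm over their backs; the gripper's body (76 mm by 85 mm) begins 54 mm behind the grasp point. The pads swing forward as they close: fully open they stand 13 mm farther back than shut.
Start: joints at [1.028, 0.477, 0.022, 1.555, -0.011, 1.109, -0.083], TCP at [0.284, -0.612, 0.231] pointing down, gripper open.
Joint ranges: [-2.96, 2.96], [-0.34, 2.1], [-1.41, 1.46], [0.24, 2.44], [-1.37, 4.51], [0.17, 1.92], [-2.96, 2.96]. Speed limits (rad/s): [2.39, 2.39, 3.14, 3.14, 3.14, 3.14, 3.14].

### API

Orientations are given as a rotation vector (axis times angle).
In Python, from bench import get_obs, grab_frame, hand_in gives the robot as it stands.
- The arm moves only by the tool drive_tool, never from a script. Its argument "rows" is a list of rows, each an object with "offset": the shift along the tool's x, y, z as a fraction of full scale, a list of three; "rotation": the turn, a rotation vector about the tool's x, y, z as a fraction of full scale, a list of three; "claw": the opening, from 0 (shut) to 1 (fully open). In form: [{"offset": [tx, ty, tz], "rotation": [wx, wy, wz], "claw": claw}, ...]. A call has 1 to 20 rows; each row is the pose to reach, as a shift and turn from the pose commanded when the call began, along the tool's axes at that moment; what a row does not reach only later rows make up. Full scale, the value 1, is 0.15 m for a shift and 2 rad for a turn. A row lasts 1/12 s, in which the tool goes at most 41.7 mm and 7.16 degrees, less where a joint would pass 70% of its speed; a pose out of reach is approached as far as the arm can. A call with a number of a shift or a turn outside -1 to 1 is refused whole. A call with a gripper value outside its range is refused whole. The fingers move at their own pace and stop on an object; "force" is the grip in N (left out, the last holds). Time passes only in rows, so rows that repeat a pose let the fingers close. It gives the time, the measured TCP pose, the force, the opening and the grip force at its end, in the units of the state.
- get_obs(): the state, without advancing time (a new reading comes with each control period).
- grab_frame(name): name is "scene" or "top" or "wrist"; returns a dict with "frame" (420x560x3 uint8, red, green, blue), "z_map" (420x560 float32, m along the optical axis (not along the pixel's ray), 0 where there is no reading), "vfov" (degrees; the focal length in pixels is half the picture's height over the tangent of half this angle, whatever the lens; pixels are square), "cx", "cy" (the principal point, pixels), "R" (3x3) and "t" (3): a world point X has camera coordinates R X + t. Camera axes: x right, y down, z forward; pixel columns grow to the right and rows downward; lengths in m; the calibration is good to about 2 mm. A picture is of the moment at which its call begins.
- hand_in(): hands the job in; it is judged then, once.
The state is a dict: "clock": time; "joints": joint angles; "qvel": joint speeds; "tau": joint torques, N m; "tcp_pos": TCP position; "orientation": TCP orientation; "contact_force": force on the tool from outside, world axes, zero at the start; "moment": the same for the moment, N m; "grip_width": finger opening in m; "gripper_force": force on a finger pad.
Only numpy, scipy, OpenCV 4.12 (cv2) and the standard library are available. Lean on these libraries where they do the work, as an engineer would, in place of code of your own. Each camera call takes 0.05 s, during which the arm holds its last target. There are 200 camera calls.

### The job

Swap the sensor in the calibration cell: lay the steel clamp ring and then the white spacer ring side by side on the black mat, move the round-headed sensor from the cell into the aluminium tray, and put the square-headed sensor in its place in the cell. Then put the spacer ring and on top of it the clamp ring back over the new sensor, and press each of the three parts (sensor, spacer, clamp) down firmly with the fingertips, about 10 N for half a second, to feel that it lies flat before you add the next. Keep both sensors upright, do not drop them, and leave the hand-held meter and the little jar where they are.

Things in the scene. Friction and masses are not known exactly. Their poses are not given: they have to be found in the camera images.
- cell: Calibration cell, fixed: white round base 124 mm across, 22 mm high, a small grey box of the same height on its +x side (to 89 mm from the centre). On its flat top a black rim, 5 mm high, 68 mm inside and 80 mm outside diameter, surrounds the seat. Origin: centre of the underside, z up; seat floor at z = 22 mm. At the start round sensor, spacer and clamp are stacked on the seat.
- clamp: Steel clamp ring, loose, about 110 g: 44 mm outside, 34 mm hole right through, 18 mm high, with two small ears (14 mm wide, 6 mm high at the foot) reaching to 29 mm from the axis along its +x and -x. Origin at the centre of the underside, z up. Starts on top of the spacer (underside 48 mm above the cell's origin); grip it from above over its 44 mm, above the ears.
- spacer: White plastic spacer ring, loose, about 60 g: 58 mm outside, 34 mm hole, 16 mm high. Origin at the centre of the underside, z up. Starts under the clamp, on the flange of the round sensor (underside 32 mm above the cell's origin).
- round_sensor: The finished sensor, loose, about 90 g: black round flange 56 mm across and 10 mm high, with a steel round head 22 mm across on its centre reaching to 32 mm. Origin at the centre of the underside, z up. Starts in the cell; its head is seen down the hole of the rings, too deep and tight to grip there. Grip it by the head. It goes into the tray.
- square_sensor: The next sensor, loose, about 90 g: same black round flange (56 mm across, 10 mm high), but a square steel head, 18 x 18 mm (sides along x and y), reaching to 32 mm. Origin: centre of the underside, z up. Starts upright on the cork pad. In the cell its flange lies on the seat floor within the rim, the spacer on its flange with the head up through the hole, the clamp on the spacer.
- mat: Black rubber mat, fixed, 85 mm (x) by 170 mm (y), 4 mm thick: where the two rings are laid meanwhile, side by side along y. Origin at the centre of the underside, z up.
- tray: Shallow aluminium tray, fixed, 110 x 110 mm outside, walls 4 mm thick and 14 mm high, floor 4 mm thick. Takes the round-headed sensor. Origin at the centre of the underside, z up.
- pad: Cork pad, fixed, round, 90 mm across, 6 mm thick, where the square-headed sensor waits. Origin at the centre of the underside, z up.
- meter: Hand-held meter lying on the bench, black and yellow, 85 x 44 x 24 mm with a thin probe reaching 111 mm from its origin along -x; not to be touched. Origin at the centre of the underside of the case.
- vial: Little closed jar, 26 mm across, 45 mm high, standing on the bench; not to be touched. Origin at the centre of the underside.
Mind the look-alikes: they are no part of the job. What is shaped like the clamp but blue or purple is not meant. Leave any turquoise look-alike of the square_sensor alone.

How it is judged:
By the outcome, as a careful person would: the job done as asked, in the order asked, and still so for the second after the job is handed in, with the robot touching nothing.
It also fails if it takes over 147 s, if anything falls off the work surface, if the arm or the gripper's body presses on something with over 40 N, if the wrist force passes 120 N, or if a joint passes its speed limit or range.

## Working session

There is one attempt and no reset: what is moved stays moved. The work goes in short steps, Python scripts to look and compute and a tool call to move; the robot and the scene stay as the last step left them, time stands still between calls to the robot, and variables do not carry over. Pictures are saved under pics/ and viewed, at most 14 in all, crops included, and the job is handed in when it is done.

Besides the shell and the picture viewer there is one more tool, called after "Emit:" by a JSON object that holds its "api" and its "payload". drive_tool: Moves the arm, as the interface text tells. Its arguments: {"type":"object","properties":{"rows":{"type":"array","items":{"type":"object","properties":{"offset":{"type":"array","items":{"type":"number"}},"rotation":{"type":"array","items":{"type":"number"}},"claw":{"type":"number"}}}},"force":{"type":"number"}},"required":["rows"]}

```bash
mkdir -p pics
cat > h.py <<'E'
import numpy as np, cv2
from bench import get_obs, grab_frame, hand_in
from scipy.spatial.transform import Rotation as Ro
def f(d): return d["frame"].shape[0]/2/np.tan(np.radians(d["vfov"])/2)
def save(d,n): cv2.imwrite("pics/"+n+".png",d["frame"][:,:,::-1])
def ray(d,u,v):
    r=np.array([(u-d["cx"])/f(d),(v-d["cy"])/f(d),1.]); R=np.array(d["R"]); return -R.T@np.array(d["t"]),R.T@r
def plane(d,u,v,z):
    o,r=ray(d,u,v); return o+r*(z-o[2])/r[2]
def cloud(d):
    v,u=np.mgrid[:d["z_map"].shape[0],:d["z_map"].shape[1]]; z=d["z_map"]
    c=np.stack([(u-d["cx"])/f(d)*z,(v-d["cy"])/f(d)*z,z],-1); P=(c-np.array(d["t"]))@np.array(d["R"]); P[z==0]=np.nan; return P
E
python3 - <<'E'
from h import *
o=get_obs(); print({k:np.round(v,3).tolist() for k,v in o.items()})
ims=[]
for n in ["scene","top","wrist"]:
    d=grab_frame(n); save(d,n); np.save(n+".npy",d,allow_pickle=True); print(n,d["vfov"],d["cx"],d["cy"],np.round(-np.array(d["R"]).T@d["t"],3),np.round(d["R"],2).tolist())
E
```

```text
{'clock': 0.0, 'joints': [1.028, 0.478, 0.022, 1.556, -0.011, 1.109, -0.083], 'qvel': [0.001, -0.0, 0.001, 0.001, 0.0, -0.0, -0.001], 'tau': [-0.001, -59.646, 1.607, -28.119, 0.012, 0.009, 0.0], 'tcp_pos': [0.284, -0.612, 0.23], 'orientation': [-3.066, -0.677, 0.001], 'contact_force': [-0.559, -0.014, 0.131], 'moment': [0.001, -0.031, -0.031], 'gripper_force': 0.0, 'grip_width': 0.085}
scene 44.693556280399065 278.10933104825165 204.88861238921615 [ 0.979 -0.548  0.971] [[0.79, 0.61, 0.02], [0.48, -0.62, -0.62], [-0.37, 0.5, -0.78]]
top 48.553475561632325 286.00186084043764 205.38694079296715 [0.51  0.058 1.128] [[0.01, -1.0, 0.03], [-1.0, -0.02, -0.05], [0.05, -0.03, -1.0]]
wrist 68.53858663030823 279.3878888484888 207.1321938465975 [ 0.36  -0.577  0.374] [[0.42, -0.91, -0.0], [-0.86, -0.4, 0.33], [-0.3, -0.14, -0.94]]
```

View pics/top.png

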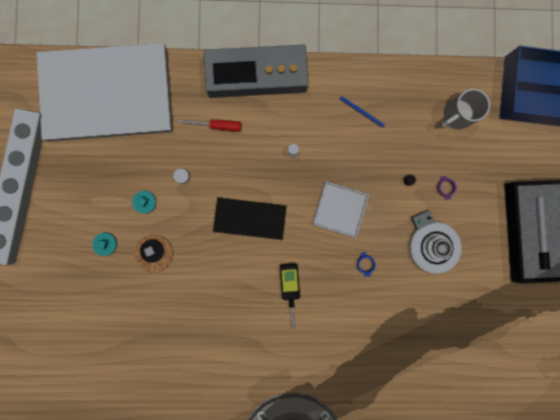

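View pics/scene.png

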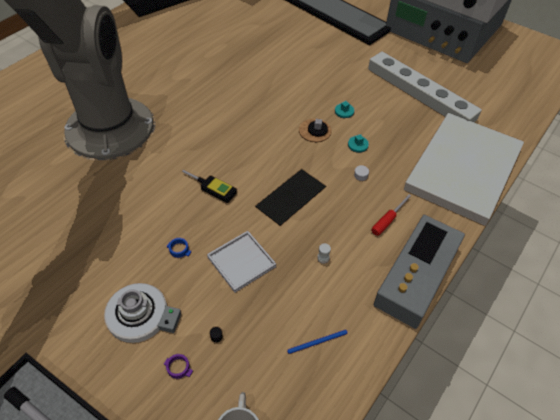

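The top view shows the cell at (436,247) with its grey box at (423,218), tray (341,209), mat (250,218), pad with the square sensor (152,252), meter (290,282), and jars (293,150) and (181,176). The scene view shows the same layout, with the cell at (136,310) and the pad at (317,130).

Run:
```python
from h import *
T=np.load("top.npy",allow_pickle=True).item(); S=np.load("scene.npy",allow_pickle=True).item()
C={'T':cloud(T),'S':cloud(S)}
def blob(P,c,r,z0,z1):
    m=(np.hypot(P[...,0]-c[0],P[...,1]-c[1])<r)&(P[...,2]>z0)&(P[...,2]<z1); q=P[m]
    (cx,cy),rad=cv2.minEnclosingCircle(q[:,:2].astype(np.float32)*1000) if len(q) else ((0,0),0)
    return len(q),np.round([cx,cy,rad],1),np.round(np.median(q,0)*1000,1) if len(q) else 0
for n,(u,v) in dict(cell=(436,247),tray=(341,209),mat=(250,218),pad=(154,253),jar=(293,150),meter=(290,282),blue=(366,264)).items():
    for k in 'TS':
        c=plane(T,u,v,.02)
        for z in [(.001,.010),(.010,.018),(.018,.026),(.028,.036),(.036,.042),(.044,.05),(.06,.07)]:
            b=blob(C[k],c,.1 if n in('cell','mat','tray') else .055,*z)
            if b[0]>8: print(n,k,z,*b)
# table height
for k in 'TS': q=C[k][200:300,200:400,2]; print(k,np.nanmedian(q))
def rect(mask,z):
    cs,_=cv2.findContours(mask.astype(np.uint8),0,2); c=max(cs,key=cv2.contourArea)
    box=cv2.boxPoints(cv2.minAreaRect(c)); w=np.array([plane(T,*p,z) for p in box]); return w
fr=T["frame"].astype(int); g=np.zeros(fr.shape[:2],bool); g[190:245,205:295]=1
w=rect(g&(fr.sum(-1)<90),.004); print("mat",np.round(w*1000),w.mean(0))
g[:]=0; g[175:242,305:375]=1
w=rect(g&(fr.min(-1)>130)&(np.ptp(fr,axis=-1)<30),.014); print("tray",np.round(w*1000),w.mean(0))
def crop(d,u,v,s=45): return cv2.resize(d["frame"][v-s:v+s,u-s:u+s,::-1],(390,390),interpolation=cv2.INTER_CUBIC)
cv2.imwrite("pics/crop.png",np.hstack([crop(T,436,247),crop(T,154,253)]))
```

```text
cell T (0.001, 0.01) 1305 [ 471.5 -338.3  100. ] [ 464.8 -337.5    2.4]
cell T (0.01, 0.018) 85 [ 483.4 -333.4   76.4] [ 481.8 -290.1   15.1]
cell T (0.018, 0.026) 1494 [ 483.9 -332.    76.8] [ 481.9 -323.2   22.4]
cell T (0.028, 0.036) 107 [ 485.2 -334.    59.8] [ 479.2 -332.5   29.8]
cell T (0.036, 0.042) 29 [ 470.9 -327.9   27. ] [ 471.8 -316.2   39.7]
cell T (0.044, 0.05) 124 [ 471.6 -336.4   28.3] [ 470.4 -326.9   48.1]
cell T (0.06, 0.07) 134 [ 470.5 -338.7   22.4] [ 470.8 -337.    66. ]
cell S (0.001, 0.01) 1899 [ 471.5 -338.4   99.9] [ 483.3 -363.     2.2]
cell S (0.01, 0.018) 157 [ 484.3 -329.8   77.4] [ 529.1 -352.3   14. ]
cell S (0.018, 0.026) 1928 [ 485.2 -332.    76.8] [ 494.3 -331.9   22.7]
cell S (0.028, 0.036) 148 [ 487.9 -330.7   55. ] [ 485.3 -354.1   29.8]
cell S (0.036, 0.042) 55 [ 473.1 -336.    28.5] [ 491.6 -341.5   39.6]
cell S (0.044, 0.05) 187 [ 473.  -334.6   29.4] [ 480.9 -343.2   47.8]
cell S (0.06, 0.07) 199 [ 471.  -336.    22.6] [ 471.2 -334.9   65.5]
tray T (0.001, 0.01) 3047 [ 558.9 -108.8   99.9] [ 558.6 -109.6    3.4]
tray T (0.01, 0.018) 307 [ 55
[... 2259 characters left out ...]
001, 0.01) 722 [ 428.8 -169.7   55. ] [ 430.4 -168.6    2.3]
blue T (0.01, 0.018) 50 [ 426.5 -171.    22.2] [ 426.2 -169.    16.2]
blue T (0.018, 0.026) 70 [ 426.9 -171.4   21.5] [ 428.9 -172.    19.5]
blue S (0.001, 0.01) 810 [ 428.8 -169.7   54.9] [ 430.6 -170.4    2.6]
blue S (0.01, 0.018) 96 [ 431.2 -167.6   25.1] [ 427.8 -166.8   15.1]
blue S (0.018, 0.026) 75 [ 427.5 -169.6   22.5] [ 429.8 -172.6   19.7]
T 0.0014268130657361293
S 0.001708492623479236
mat [[503. 195.   4.]
 [582. 188.   4.]
 [566.  24.   4.]
 [486.  33.   4.]] [0.53419502 0.10993431 0.004     ]
tray [[ 522.  -43.   14.]
 [ 621.  -72.   14.]
 [ 593. -170.   14.]
 [ 494. -141.   14.]] [ 0.55762083 -0.10660233  0.014     ]
```

View pics/crop.png

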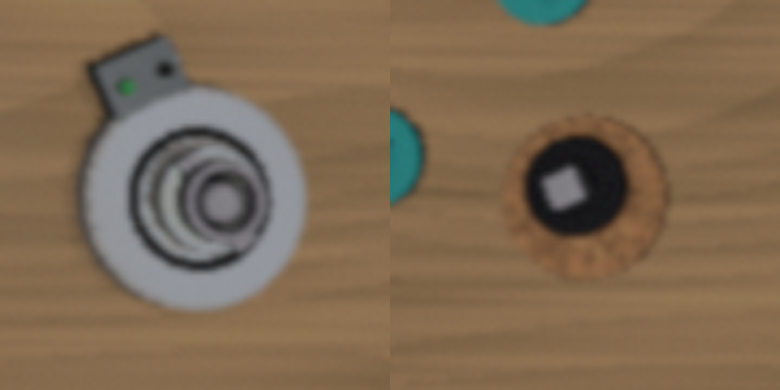

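View pics/wrist.png

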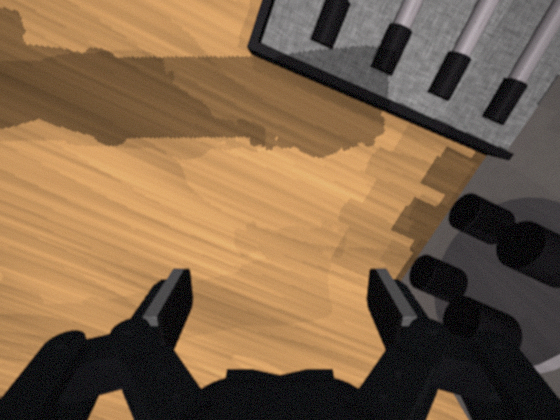

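The crop shows the clamp's bright ring off-centre by parallax at (222,200) in the cell, and the box up and to the left. The square head, slightly turned, is at (563,188) on the black flange. The wrist view only shows the tool tray, so next I look from close above the cell.

Emit:
{"api": "drive_tool", "payload": {"rows": [{"offset":[0.95,-0.57,0],"rotation":[0,0,0],"claw":1},{"offset":[0.95,-0.57,0],"rotation":[0,0,0],"claw":1},{"offset":[0.95,-0.57,0],"rotation":[0,0,0],"claw":1},{"offset":[0.95,-0.57,0],"rotation":[0,0,0],"claw":1},{"offset":[0.95,-0.57,0],"rotation":[0,0,0],"claw":1}]}}

```text
clock: 0.57
tcp_pos: [0.3847, -0.4659, 0.2311]
orientation: [-3.059, -0.696, -0.007]
contact_force: [1.3, 1.2, 0.1]
grip_width: 0.0855
gripper_force: 0.0
```

Emit:
{"api": "drive_tool", "payload": {"rows": [{"offset":[0.95,-0.57,0.1],"rotation":[0,0,0],"claw":1},{"offset":[0.95,-0.57,0.1],"rotation":[0,0,0],"claw":1},{"offset":[0.95,-0.57,0.1],"rotation":[0,0,0],"claw":1},{"offset":[0.95,-0.57,0.1],"rotation":[0,0,0],"claw":1},{"offset":[0.95,-0.57,0.1],"rotation":[0,0,0],"claw":1},{"offset":[0.95,-0.57,0.1],"rotation":[0,0,0],"claw":1},{"offset":[0.95,-0.57,0.1],"rotation":[0,0,0],"claw":1}]}}

```text
clock: 1.15
tcp_pos: [0.4704, -0.3375, 0.2161]
orientation: [3.067, 0.678, -0.001]
contact_force: [0.2, 0.3, -0.9]
grip_width: 0.0851
gripper_force: 0.0
```

Run:
```python
from h import *
d=grab_frame("wrist"); save(d,"w1"); np.save("w1.npy",d,allow_pickle=True); o=get_obs(); print(o["tcp_pos"],o["orientation"],o["contact_force"])
P=cloud(d); 
for z in [(.015,.0195),(.021,.024),(.025,.0285),(.044,.05),(.05,.056),(.062,.07)]:
    m=(P[...,2]>z[0])&(P[...,2]<z[1])&(np.hypot(P[...,0]-.471,P[...,1]+.336)<.06); q=P[m]
    if len(q)>20: (x,y),r=cv2.minEnclosingCircle(q[:,:2].astype(np.float32)*1000); print(z,len(q),x,y,r,np.median(q[:,2]))
```

```text
[ 0.46988981 -0.33837848  0.21619588] [ 3.06779844e+00  6.75001588e-01 -1.28698780e-03] [ 0.66982209 -0.54003679  0.5097971 ]
(0.021, 0.024) 4892 471.01806640625 -336.00640869140625 59.98589324951172 0.02276137399453139
(0.025, 0.0285) 914 474.4305114746094 -340.01513671875 58.0840950012207 0.027471138930449734
(0.044, 0.05) 730 471.0675964355469 -338.0267028808594 28.750017166137695 0.04849634637492233
(0.05, 0.056) 590 470.4354553222656 -339.1043701171875 29.180706024169922 0.0544678950682348
(0.062, 0.07) 656 470.3129577636719 -338.8992919921875 21.8171329498291 0.06637095688641735
```

View pics/w1.png

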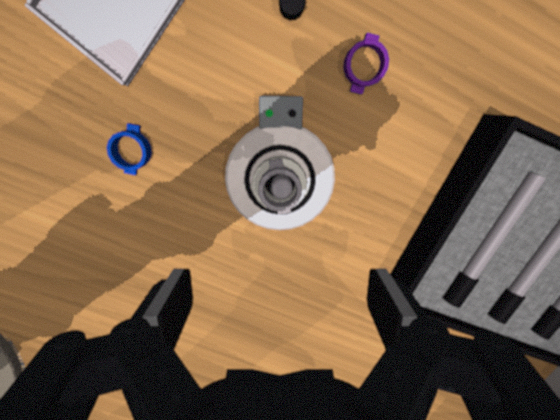

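The wrist view shows the clamp at (282,187) on the cell at (280,178). The cell's box is at (281,112), and blue and purple decoys stand to either side.

Run:
```python
from h import *
d=np.load("w1.npy",allow_pickle=True).item(); P=cloud(d)
c=np.array([.4704,-.3388]); D=P[...,:2]-c; r=np.hypot(*np.moveaxis(D,-1,0))
q=D[(P[...,2]>.0515)&(P[...,2]<.057)&(r>.0235)&(r<.031)]; a=np.arctan2(q[:,1],q[:,0])
print(len(q),"ear yaw",np.degrees(np.angle(np.mean(np.exp(2j*a)))/2),np.abs(np.mean(np.exp(2j*a))),np.histogram(np.degrees(a),12,(-180,180))[0])
hsv=cv2.cvtColor(d["frame"],cv2.COLOR_RGB2HSV); m=((hsv[...,1]<60)&(hsv[...,2]>100)).astype(np.uint8); m[:110]=0;m[240:]=0;m[:,:215]=0;m[:,345:]=0
cs,_=cv2.findContours(m,0,1); k=max(cs,key=cv2.contourArea)[:,0]
w=np.array([plane(d,u,v,.022)[:2] for u,v in k]); x,y=w.T
for i in range(4):
    s=np.linalg.lstsq(np.c_[2*x,2*y,np.ones_like(x)],x*x+y*y,rcond=None)[0]; R=np.sqrt(s[2]+s[0]**2+s[1]**2); e=np.abs(np.hypot(x-s[0],y-s[1])-R); x,y=x[e<max(.0012,np.median(e)*1.5)],y[e<max(.0012,np.median(e)*1.5)]
print("cell",s[:2],R,len(x))
m=(P[...,2]>.0245)&(P[...,2]<.0285); cc=s[:2]; rr=np.hypot(P[...,0]-cc[0],P[...,1]-cc[1]); q=P[m&(rr<.043)&(rr>.03)]
(x,y),R=cv2.minEnclosingCircle(q[:,:2].astype(np.float32)*1000);print("rim",x,y,R)
```

```text
126 ear yaw 34.644654562774974 0.9535059453681541 [12 29  0  0  0  0 30 55  0  0  0  0]
cell [ 0.47103529 -0.33853229] 0.06076475184901801 253
rim 471.3323974609375 -339.56109619140625 42.28525924682617
```

Emit:
{"api": "drive_tool", "payload": {"rows": [{"offset":[0.004,0.005,0.25],"claw":1,"rotation":[0,0,0]},{"offset":[0.004,0.005,0.5],"claw":0.8,"rotation":[0,0,0]},{"offset":[0.004,0.005,0.7],"claw":0.8,"rotation":[0,0,0]},{"offset":[0.004,0.005,0.85],"claw":0.8,"rotation":[0,0,0]},{"offset":[0.004,0.005,0.95],"claw":0.75,"rotation":[0,0,0]},{"offset":[0.004,0.005,1.0],"claw":0.75,"rotation":[0,0,0]},{"offset":[0.004,0.005,1.0],"claw":0.75,"rotation":[0,0,0]},{"offset":[0.004,0.005,1.0],"claw":0.75,"rotation":[0,0,0]}]}}

```text
clock: 1.87
tcp_pos: [0.4713, -0.3387, 0.0667]
orientation: [3.068, 0.675, -0.0]
contact_force: [-0.5, -0.5, -0.1]
grip_width: 0.0641
gripper_force: 0.0
```

Emit:
{"api": "drive_tool", "payload": {"force": 40, "rows": [{"offset":[0,0,0.05],"claw":0.75,"rotation":[0,0,0]},{"offset":[0,0,0.085],"claw":0.75,"rotation":[0,0,0]},{"offset":[0,0,0.085],"claw":0.75,"rotation":[0,0,0]},{"offset":[0,0,0.085],"claw":0.6,"rotation":[0,0,0]},{"offset":[0,0,0.085],"claw":0.3,"rotation":[0,0,0]},{"offset":[0,0,0.085],"claw":0.3,"rotation":[0,0,0]},{"offset":[0,0,0.085],"claw":0.3,"rotation":[0,0,0]},{"offset":[0,0,0.085],"claw":0.3,"rotation":[0,0,0]},{"offset":[0,0,0.085],"claw":0.3,"rotation":[0,0,0]}]}}

```text
clock: 2.62
tcp_pos: [0.4719, -0.3376, 0.0542]
orientation: [3.067, 0.677, 0.001]
contact_force: [-2.1, 1.4, 6.1]
grip_width: 0.0421
gripper_force: 40.5
```

Emit:
{"api": "drive_tool", "payload": {"rows": [{"offset":[0,0,-0.1],"claw":0.3,"rotation":[0,0,0]},{"offset":[0,0,-0.3],"claw":0.3,"rotation":[0,0,0]},{"offset":[0,0,-0.5],"claw":0.3,"rotation":[0,0,0]},{"offset":[0,0,-0.65],"claw":0.3,"rotation":[0,0,0]},{"offset":[0,0,-0.65],"claw":0.3,"rotation":[0,0,0]},{"offset":[0,0,-0.65],"claw":0.3,"rotation":[0,0,0]}]}}

```text
clock: 3.12
tcp_pos: [0.4724, -0.3379, 0.1522]
orientation: [3.066, 0.677, 0.003]
contact_force: [-0.7, -0.7, -2.4]
grip_width: 0.0416
gripper_force: 41.1
```

Run:
```python
from h import *
o=get_obs(); print(o["tcp_pos"],o["contact_force"],o["grip_width"])
d=grab_frame("wrist"); save(d,"w2"); np.save("w2.npy",d,allow_pickle=True); P=cloud(d)
r=np.hypot(P[...,0]-.471,P[...,1]+.3388)
for z in [(.044,.0515),(.052,.058)]:
    q=P[(r<.035)&(P[...,2]>z[0])&(P[...,2]<z[1])]
    if len(q)>10: (x,y),R=cv2.minEnclosingCircle(q[:,:2].astype(np.float32)*1000); print(z,len(q),x,y,R)
```

```text
[ 0.47238419 -0.33792617  0.15222164] [-0.65972944 -0.69490721 -2.40969112] 0.041613949297707904
(0.044, 0.0515) 1940 471.2561950683594 -338.02899169921875 28.80449676513672
(0.052, 0.058) 407 469.706298828125 -341.36346435546875 10.911284446716309
```

View pics/w2.png

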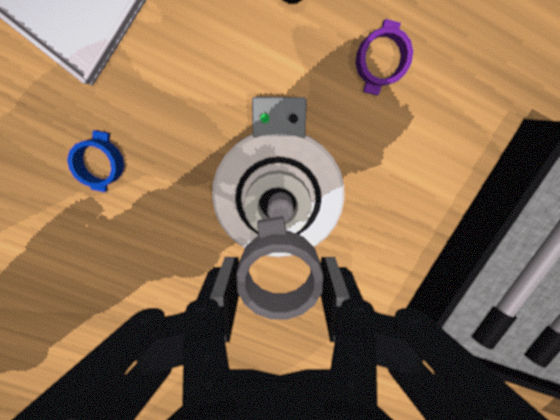

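The clamp is held level in the fingers at (280,275). The spacer is at (280,195) on the cell, with the round head visible through its hole. Next I carry the clamp to the mat.

Emit:
{"api": "drive_tool", "payload": {"rows": [{"offset":[0.596,-0.935,0],"claw":0.3,"rotation":[0,0,0]},{"offset":[0.596,-0.935,0],"claw":0.3,"rotation":[0,0,0]},{"offset":[0.596,-0.935,0],"claw":0.3,"rotation":[0,0,0]},{"offset":[0.596,-0.935,0],"claw":0.3,"rotation":[0,0,0]}]}}

```text
clock: 3.5
tcp_pos: [0.4923, -0.1707, 0.1492]
orientation: [-3.066, -0.676, 0.004]
contact_force: [1.4, 0.5, -1.5]
grip_width: 0.0421
gripper_force: 41.1
```

Emit:
{"api": "drive_tool", "payload": {"rows": [{"offset":[0.596,-0.935,0],"claw":0.3,"rotation":[0,0,0]},{"offset":[0.596,-0.935,0],"claw":0.3,"rotation":[0,0,0]},{"offset":[0.596,-0.935,0],"claw":0.3,"rotation":[0,0,0]},{"offset":[0.596,-0.935,0],"claw":0.3,"rotation":[0,0,0]}]}}

```text
clock: 3.83
tcp_pos: [0.5143, -0.0058, 0.1494]
orientation: [-3.067, -0.678, 0.005]
contact_force: [0.4, 0.5, -1.5]
grip_width: 0.0417
gripper_force: 41.1
```

Emit:
{"api": "drive_tool", "payload": {"rows": [{"offset":[0.596,-0.935,0],"claw":0.3,"rotation":[0,0,0]},{"offset":[0.596,-0.935,0],"claw":0.3,"rotation":[0,0,0]},{"offset":[0.596,-0.935,0],"claw":0.3,"rotation":[0,0,0]},{"offset":[0.596,-0.935,0],"claw":0.3,"rotation":[0,0,0]},{"offset":[0.596,-0.935,0],"claw":0.3,"rotation":[0,0,0]},{"offset":[0.596,-0.935,0],"claw":0.3,"rotation":[0,0,0]}]}}

```text
clock: 4.33
tcp_pos: [0.5362, 0.1604, 0.1492]
orientation: [-3.064, -0.687, 0.004]
contact_force: [-1.2, -1.1, -1.9]
grip_width: 0.0419
gripper_force: 41.2
```

```bash
cat > to.py <<'E'
import sys
from h import *
o=get_obs(); R=Ro.from_rotvec(o["orientation"]); p=np.array(o["tcp_pos"])
t=np.array([float(a) for a in sys.argv[1:4]]); x=R.apply([1,0,0]); yaw=np.degrees(np.arctan2(x[1],x[0]))
print("tcp",np.round(p,4),"F",np.round(o["contact_force"],1),"w",round(float(o["grip_width"]),4),"yaw",round(yaw,1))
R2=R
if len(sys.argv)>4:
    R2=Ro.from_euler("z",float(sys.argv[4]),degrees=True)*Ro.from_rotvec([np.pi,0,0])
print("offset",np.round(R.inv().apply(t-p)/.15,3),"rot",np.round((R.inv()*R2).as_rotvec()/2,4), "deg", np.degrees((R.inv()*R2).magnitude()))
E
python3 to.py .5389 .1567 .0102
```

```text
tcp [0.5362 0.1604 0.1492] F [-1.2 -1.1 -1.9] w 0.0419 yaw 25.3
offset [0.008 0.032 0.927] rot [0. 0. 0.] deg 0.0
```

Emit:
{"api": "drive_tool", "payload": {"rows": [{"offset":[0.008,0.03,0.25],"claw":0.3,"rotation":[0,0,0]},{"offset":[0.008,0.03,0.5],"claw":0.3,"rotation":[0,0,0]},{"offset":[0.008,0.03,0.7],"claw":0.3,"rotation":[0,0,0]},{"offset":[0.008,0.03,0.8],"claw":0.3,"rotation":[0,0,0]},{"offset":[0.008,0.03,0.88],"claw":0.3,"rotation":[0,0,0]},{"offset":[0.008,0.03,0.895],"claw":0.3,"rotation":[0,0,0]},{"offset":[0.008,0.03,0.905],"claw":0.3,"rotation":[0,0,0]},{"offset":[0.008,0.03,0.905],"claw":0.3,"rotation":[0,0,0]},{"offset":[0.008,0.03,0.905],"claw":0.3,"rotation":[0,0,0]}]}}

```text
clock: 5.08
tcp_pos: [0.5416, 0.1536, 0.0164]
orientation: [-3.068, -0.677, -0.003]
contact_force: [0.0, -0.3, -0.4]
grip_width: 0.0416
gripper_force: 41.2
```

Emit:
{"api": "drive_tool", "payload": {"rows": [{"offset":[0,0,0.007],"claw":0.3,"rotation":[0,0,0]},{"offset":[0,0,0.014],"claw":0.3,"rotation":[0,0,0]},{"offset":[0,0,0.014],"claw":0.3,"rotation":[0,0,0]}]}}

```text
clock: 5.33
tcp_pos: [0.5409, 0.1536, 0.0136]
orientation: [-3.068, -0.678, -0.001]
contact_force: [0.1, 0.5, -2.0]
grip_width: 0.042
gripper_force: 41.2
```

Emit:
{"api": "drive_tool", "payload": {"rows": [{"offset":[0,0,0.008],"claw":0.3,"rotation":[0,0,0]},{"offset":[0,0,0.016],"claw":0.3,"rotation":[0,0,0]},{"offset":[0,0,0.016],"claw":0.3,"rotation":[0,0,0]}]}}

```text
clock: 5.58
tcp_pos: [0.5405, 0.1534, 0.0106]
orientation: [3.068, 0.678, -0.0]
contact_force: [0.1, -0.2, -1.0]
grip_width: 0.0419
gripper_force: 41.2
```

Emit:
{"api": "drive_tool", "payload": {"rows": [{"offset":[0,0,0.005],"claw":0.3,"rotation":[0,0,0]},{"offset":[0,0,0.005],"claw":0.3,"rotation":[0,0,0]}]}}

```text
clock: 5.75
tcp_pos: [0.5406, 0.1535, 0.0103]
orientation: [3.068, 0.678, -0.0]
contact_force: [-1.0, -0.1, 3.0]
grip_width: 0.0417
gripper_force: 41.5
```

Emit:
{"api": "drive_tool", "payload": {"rows": [{"offset":[0,0,0],"claw":0.62,"rotation":[0,0,0]},{"offset":[0,0,0],"claw":0.62,"rotation":[0,0,0]},{"offset":[0,0,0],"claw":0.62,"rotation":[0,0,0]},{"offset":[0,0,-0.1],"claw":0.62,"rotation":[0,0,0]},{"offset":[0,0,-0.3],"claw":0.62,"rotation":[0,0,0]},{"offset":[0,0,-0.55],"claw":0.8,"rotation":[0,0,0]},{"offset":[0,0,-0.8],"claw":1,"rotation":[0,0,0]},{"offset":[0,0,-0.8],"claw":1,"rotation":[0,0,0]}]}}

```text
clock: 6.42
tcp_pos: [0.545, 0.1553, 0.1371]
orientation: [-3.066, -0.677, -0.018]
contact_force: [0.9, 1.1, 1.0]
grip_width: 0.0851
gripper_force: 0.0
```

Emit:
{"api": "drive_tool", "payload": {"rows": [{"offset":[-0.598,0.927,0],"claw":1,"rotation":[0,0,0]},{"offset":[-0.598,0.927,0],"claw":1,"rotation":[0,0,0]},{"offset":[-0.598,0.927,0],"claw":1,"rotation":[0,0,0]},{"offset":[-0.598,0.927,0],"claw":1,"rotation":[0,0,0]}]}}

```text
clock: 6.75
tcp_pos: [0.5174, -0.0122, 0.1301]
orientation: [3.067, 0.678, 0.001]
contact_force: [0.1, -0.6, -0.5]
grip_width: 0.0854
gripper_force: 0.0
```

Emit:
{"api": "drive_tool", "payload": {"rows": [{"offset":[-0.598,0.927,0],"claw":1,"rotation":[0,0,0]},{"offset":[-0.598,0.927,0],"claw":1,"rotation":[0,0,0]},{"offset":[-0.598,0.927,0],"claw":1,"rotation":[0,0,0]},{"offset":[-0.598,0.927,0],"claw":1,"rotation":[0,0,0]}]}}

```text
clock: 7.08
tcp_pos: [0.4945, -0.1765, 0.1301]
orientation: [3.067, 0.677, 0.001]
contact_force: [0.0, 0.8, 0.1]
grip_width: 0.0854
gripper_force: 0.0
```

Emit:
{"api": "drive_tool", "payload": {"rows": [{"offset":[-0.598,0.927,0],"claw":1,"rotation":[0,0,0]},{"offset":[-0.598,0.927,0],"claw":1,"rotation":[0,0,0]},{"offset":[-0.598,0.927,0],"claw":1,"rotation":[0,0,0]},{"offset":[-0.598,0.927,0],"claw":1,"rotation":[0,0,0]},{"offset":[-0.598,0.927,0],"claw":1,"rotation":[0,0,0]},{"offset":[-0.598,0.927,0],"claw":1,"rotation":[0,0,0]},{"offset":[-0.598,0.927,0],"claw":1,"rotation":[0,0,0]}]}}

```text
clock: 7.67
tcp_pos: [0.4723, -0.3376, 0.1297]
orientation: [-3.067, -0.677, -0.0]
contact_force: [0.8, 0.3, -0.5]
grip_width: 0.0854
gripper_force: 0.0
```

```bash
python3 to.py .4712 -.3382 .036
```

```text
tcp [ 0.4723 -0.3376  0.1297] F [ 0.8  0.3 -0.5] w 0.0854 yaw 24.9
offset [-0.009  0.001  0.625] rot [0. 0. 0.] deg 0.0
```

Emit:
{"api": "drive_tool", "payload": {"force": 40, "rows": [{"offset":[-0.008,0,0.2],"claw":1,"rotation":[0,0,0]},{"offset":[-0.008,0,0.4],"claw":1,"rotation":[0,0,0]},{"offset":[-0.008,0,0.55],"claw":0.9,"rotation":[0,0,0]},{"offset":[-0.008,0,0.62],"claw":0.85,"rotation":[0,0,0]},{"offset":[-0.008,0,0.635],"claw":0.85,"rotation":[0,0,0]},{"offset":[-0.008,0,0.635],"claw":0.85,"rotation":[0,0,0]},{"offset":[-0.008,0,0.635],"claw":0.85,"rotation":[0,0,0]}]}}

```text
clock: 8.25
tcp_pos: [0.4724, -0.3385, 0.036]
orientation: [3.066, 0.679, 0.002]
contact_force: [-0.1, -0.4, 0.0]
grip_width: 0.0725
gripper_force: 0.0
```

Emit:
{"api": "drive_tool", "payload": {"rows": [{"offset":[0,0,0],"claw":0.6,"rotation":[0,0,0]},{"offset":[0,0,0],"claw":0.45,"rotation":[0,0,0]},{"offset":[0,0,0],"claw":0.45,"rotation":[0,0,0]},{"offset":[0,0,0],"claw":0.45,"rotation":[0,0,0]},{"offset":[0,0,0],"claw":0.45,"rotation":[0,0,0]},{"offset":[0,0,0],"claw":0.45,"rotation":[0,0,0]}]}}

```text
clock: 8.75
tcp_pos: [0.4724, -0.3392, 0.0366]
orientation: [3.066, 0.677, 0.004]
contact_force: [-0.7, 1.4, 6.6]
grip_width: 0.0551
gripper_force: 42.1
```

Emit:
{"api": "drive_tool", "payload": {"rows": [{"offset":[0,0,-0.05],"claw":0.45,"rotation":[0,0,0]},{"offset":[0,0,-0.15],"claw":0.45,"rotation":[0,0,0]},{"offset":[0,0,-0.35],"claw":0.45,"rotation":[0,0,0]},{"offset":[0,0,-0.6],"claw":0.45,"rotation":[0,0,0]},{"offset":[0,0,-0.6],"claw":0.45,"rotation":[0,0,0]},{"offset":[0,0,-0.6],"claw":0.45,"rotation":[0,0,0]}]}}

```text
clock: 9.25
tcp_pos: [0.4728, -0.3399, 0.1281]
orientation: [3.064, 0.676, 0.007]
contact_force: [1.0, 0.4, -0.9]
grip_width: 0.0546
gripper_force: 42.8
```

```bash
python3 to.py .5292 .0633 .1243;  python3 - <<'E'
from h import *
d=grab_frame("wrist"); save(d,"w3"); np.save("w3.npy",d,allow_pickle=True); P=cloud(d)
r=np.hypot(P[...,0]-.471,P[...,1]+.3388)
for z in [(.030,.036),(.051,.058)]:
    q=P[(r<.033)&(P[...,2]>z[0])&(P[...,2]<z[1])]
    if len(q)>10: (x,y),R=cv2.minEnclosingCircle(q[:,:2].astype(np.float32)*1000); print(z,len(q),x,y,R,np.median(q[:,2]))
E
```

```text
tcp [ 0.4728 -0.3399  0.1281] F [ 1.   0.4 -0.9] w 0.0546 yaw 24.9
offset [ 1.472 -2.28   0.018] rot [0. 0. 0.] deg 0.0
(0.03, 0.036) 1885 469.9153747558594 -341.19036865234375 27.777433395385742 0.03279561363560717
(0.051, 0.058) 180 472.5865783691406 -339.5418701171875 9.938962936401367 0.054134455551438546
```

View pics/w3.png

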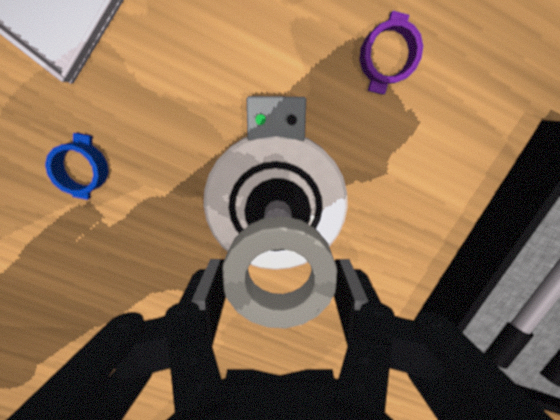

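The spacer is held level at (280,272). The round sensor is left alone in the cell at (277,205). Next I carry the spacer to the mat.

Emit:
{"api": "drive_tool", "payload": {"rows": [{"offset":[0.491,-0.76,0],"claw":0.45,"rotation":[0,0,0]},{"offset":[0.491,-0.76,0],"claw":0.45,"rotation":[0,0,0]},{"offset":[0.491,-0.76,0],"claw":0.45,"rotation":[0,0,0]},{"offset":[0.491,-0.76,0],"claw":0.45,"rotation":[0,0,0]}]}}

```text
clock: 9.63
tcp_pos: [0.4901, -0.1964, 0.1236]
orientation: [-3.06, -0.689, 0.002]
contact_force: [-0.2, 0.2, -0.4]
grip_width: 0.0553
gripper_force: 42.8
```

Emit:
{"api": "drive_tool", "payload": {"rows": [{"offset":[0.491,-0.76,0],"claw":0.45,"rotation":[0,0,0]},{"offset":[0.491,-0.76,0],"claw":0.45,"rotation":[0,0,0]},{"offset":[0.491,-0.76,0],"claw":0.45,"rotation":[0,0,0]},{"offset":[0.491,-0.76,0],"claw":0.45,"rotation":[0,0,0]}]}}

```text
clock: 9.97
tcp_pos: [0.5087, -0.0622, 0.124]
orientation: [-3.061, -0.69, 0.001]
contact_force: [-0.6, 0.3, -0.8]
grip_width: 0.0552
gripper_force: 42.8
```

Emit:
{"api": "drive_tool", "payload": {"rows": [{"offset":[0.491,-0.76,0],"claw":0.45,"rotation":[0,0,0]},{"offset":[0.491,-0.76,0],"claw":0.45,"rotation":[0,0,0]},{"offset":[0.491,-0.76,0],"claw":0.45,"rotation":[0,0,0]},{"offset":[0.491,-0.76,0],"claw":0.45,"rotation":[0,0,0]},{"offset":[0.491,-0.76,0],"claw":0.45,"rotation":[0,0,0]},{"offset":[0.491,-0.76,0.2],"claw":0.45,"rotation":[0,0,0]},{"offset":[0.491,-0.76,0.4],"claw":0.45,"rotation":[0,0,0]},{"offset":[0.491,-0.76,0.6],"claw":0.45,"rotation":[0,0,0]},{"offset":[0.491,-0.76,0.7],"claw":0.45,"rotation":[0,0,0]},{"offset":[0.491,-0.76,0.74],"claw":0.45,"rotation":[0,0,0]},{"offset":[0.491,-0.76,0.76],"claw":0.45,"rotation":[0,0,0]},{"offset":[0.491,-0.76,0.76],"claw":0.45,"rotation":[0,0,0]},{"offset":[0.491,-0.76,0.76],"claw":0.45,"rotation":[0,0,0]}]}}

```text
clock: 11.05
tcp_pos: [0.5283, 0.0641, 0.0116]
orientation: [3.068, 0.677, 0.002]
contact_force: [0.6, 1.0, -1.1]
grip_width: 0.055
gripper_force: 42.8
```

Emit:
{"api": "drive_tool", "payload": {"rows": [{"offset":[0,0,0.01],"claw":0.45,"rotation":[0,0,0]},{"offset":[0,0,0.014],"claw":0.45,"rotation":[0,0,0]},{"offset":[0,0,0.014],"claw":0.45,"rotation":[0,0,0]}]}}

```text
clock: 11.3
tcp_pos: [0.528, 0.0646, 0.0093]
orientation: [3.068, 0.678, 0.002]
contact_force: [0.2, 1.1, 0.1]
grip_width: 0.0552
gripper_force: 42.8
```

Emit:
{"api": "drive_tool", "payload": {"rows": [{"offset":[0,0,0.008],"claw":0.45,"rotation":[0,0,0]},{"offset":[0,0,0.008],"claw":0.45,"rotation":[0,0,0]}]}}

```text
clock: 11.47
tcp_pos: [0.528, 0.0646, 0.0086]
orientation: [3.067, 0.678, 0.002]
contact_force: [-2.5, -0.3, 9.2]
grip_width: 0.0552
gripper_force: 43.8
```

Emit:
{"api": "drive_tool", "payload": {"rows": [{"offset":[0,0,0],"claw":0.8,"rotation":[0,0,0]},{"offset":[0,0,0],"claw":0.8,"rotation":[0,0,0]},{"offset":[0,0,0],"claw":0.8,"rotation":[0,0,0]},{"offset":[0,0,-0.1],"claw":0.8,"rotation":[0,0,0]},{"offset":[0,0,-0.3],"claw":0.8,"rotation":[0,0,0]},{"offset":[0,0,-0.55],"claw":0.8,"rotation":[0,0,0]},{"offset":[0,0,-0.8],"claw":0.8,"rotation":[0,0,0]},{"offset":[0,0,-0.8],"claw":0.8,"rotation":[0,0,0]}]}}

```text
clock: 12.13
tcp_pos: [0.5318, 0.0656, 0.1342]
orientation: [3.067, 0.677, 0.017]
contact_force: [1.0, 0.4, 0.0]
grip_width: 0.0684
gripper_force: 0.0
```

Emit:
{"api": "drive_tool", "payload": {"rows": [{"offset":[-0.496,0.765,0],"claw":0.8,"rotation":[0,0,0]},{"offset":[-0.496,0.765,0],"claw":0.8,"rotation":[0,0,0]},{"offset":[-0.496,0.765,0],"claw":0.8,"rotation":[0,0,0]},{"offset":[-0.496,0.765,0],"claw":0.8,"rotation":[0,0,0]}]}}

```text
clock: 12.47
tcp_pos: [0.5066, -0.0781, 0.1273]
orientation: [3.067, 0.665, -0.003]
contact_force: [0.1, -0.2, -0.6]
grip_width: 0.0686
gripper_force: 0.0
```

Emit:
{"api": "drive_tool", "payload": {"rows": [{"offset":[-0.496,0.765,0],"claw":0.8,"rotation":[0,0,0]},{"offset":[-0.496,0.765,0],"claw":0.8,"rotation":[0,0,0]},{"offset":[-0.496,0.765,0],"claw":0.8,"rotation":[0,0,0]},{"offset":[-0.496,0.765,0],"claw":0.8,"rotation":[0,0,0]}]}}

```text
clock: 12.8
tcp_pos: [0.4871, -0.2137, 0.1274]
orientation: [3.067, 0.664, -0.002]
contact_force: [-0.3, -0.5, 0.1]
grip_width: 0.0681
gripper_force: 0.0
```

Emit:
{"api": "drive_tool", "payload": {"rows": [{"offset":[-0.496,0.765,0],"claw":0.8,"rotation":[0,0,0]},{"offset":[-0.496,0.765,0],"claw":0.8,"rotation":[0,0,0]},{"offset":[-0.496,0.765,0],"claw":0.8,"rotation":[0,0,0]},{"offset":[-0.496,0.765,0],"claw":0.8,"rotation":[0,0,0]},{"offset":[-0.496,0.765,0],"claw":0.8,"rotation":[0,0,0]},{"offset":[-0.496,0.765,0],"claw":0.8,"rotation":[0,0,0]}]}}

```text
clock: 13.3
tcp_pos: [0.4698, -0.3418, 0.1271]
orientation: [-3.068, -0.675, 0.0]
contact_force: [0.0, 0.5, -0.7]
grip_width: 0.0683
gripper_force: 0.0
```

```bash
python3 - <<'E'
from h import *
d=grab_frame("wrist"); save(d,"w4"); np.save("w4.npy",d,allow_pickle=True); P=cloud(d)
r=np.hypot(P[...,0]-.471,P[...,1]+.3388)
for z in [(.030,.036),(.051,.058)]:
    q=P[(r<.033)&(P[...,2]>z[0])&(P[...,2]<z[1])]
    if len(q)>10: (x,y),R=cv2.minEnclosingCircle(q[:,:2].astype(np.float32)*1000); print(z,len(q),x,y,R,np.median(q[:,2]))
E
python3 to.py .4700 -.3412 .036
```

```text
(0.03, 0.036) 2659 469.51031494140625 -341.2306213378906 27.934612274169922 0.03276238218147629
(0.051, 0.058) 610 469.3185119628906 -341.4450378417969 11.217063903808594 0.05453705590326514
tcp [ 0.4704 -0.3403  0.1272] F [-0.6 -0.   0. ] w 0.0684 yaw 24.9
offset [-0.005  0.005  0.608] rot [0. 0. 0.] deg 0.0
```

Emit:
{"api": "drive_tool", "payload": {"rows": [{"offset":[-0.007,0.004,0.2],"claw":0.7,"rotation":[0,0,0]},{"offset":[-0.007,0.004,0.4],"claw":0.6,"rotation":[0,0,0]},{"offset":[-0.007,0.004,0.5],"claw":0.5,"rotation":[0,0,0]},{"offset":[-0.007,0.004,0.57],"claw":0.5,"rotation":[0,0,0]},{"offset":[-0.007,0.004,0.59],"claw":0.5,"rotation":[0,0,0]},{"offset":[-0.007,0.004,0.59],"claw":0.5,"rotation":[0,0,0]},{"offset":[-0.007,0.004,0.59],"claw":0.5,"rotation":[0,0,0]},{"offset":[-0.007,0.004,0.59],"claw":0.3,"rotation":[0,0,0]},{"offset":[-0.007,0.004,0.59],"claw":0.1,"rotation":[0,0,0]},{"offset":[-0.007,0.004,0.59],"claw":0.1,"rotation":[0,0,0]},{"offset":[-0.007,0.004,0.59],"claw":0.1,"rotation":[0,0,0]},{"offset":[-0.007,0.004,0.59],"claw":0.1,"rotation":[0,0,0]},{"offset":[-0.007,0.004,0.59],"claw":0.1,"rotation":[0,0,0]}]}}

```text
clock: 14.43
tcp_pos: [0.4703, -0.3431, 0.0404]
orientation: [3.066, 0.677, 0.003]
contact_force: [-1.0, 0.8, 6.5]
grip_width: 0.0198
gripper_force: 39.2
```

Emit:
{"api": "drive_tool", "payload": {"rows": [{"offset":[0,0,-0.05],"claw":0.1,"rotation":[0,0,0]},{"offset":[0,0,-0.15],"claw":0.1,"rotation":[0,0,0]},{"offset":[0,0,-0.35],"claw":0.1,"rotation":[0,0,0]},{"offset":[0,0,-0.55],"claw":0.1,"rotation":[0,0,0]},{"offset":[0,0,-0.55],"claw":0.1,"rotation":[0,0,0]},{"offset":[0,0,-0.55],"claw":0.1,"rotation":[0,0,0]},{"offset":[0,0,-0.55],"claw":0.1,"rotation":[0,0,0]}]}}

```text
clock: 15.02
tcp_pos: [0.469, -0.3426, 0.1215]
orientation: [3.068, 0.677, -0.0]
contact_force: [-0.1, 0.5, -1.4]
grip_width: 0.0197
gripper_force: 39.4
```

```bash
python3 to.py .558 -.108 .119;  python3 - <<'E'
from h import *
d=grab_frame("wrist"); save(d,"w5")
E
```

```text
tcp [ 0.469  -0.3426  0.1215] F [-0.1  0.5 -1.4] w 0.0197 yaw 24.9
offset [ 1.197 -1.169  0.017] rot [0. 0. 0.] deg 0.0
```

View pics/w5.png

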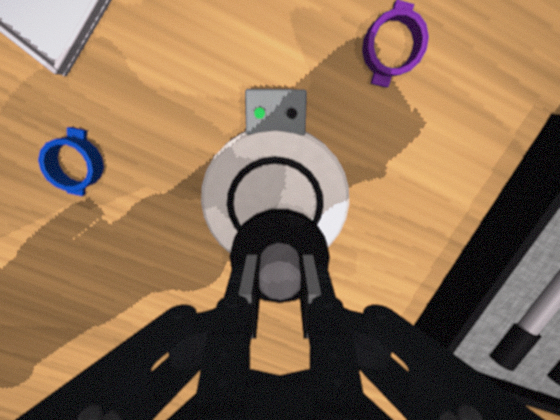

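The round sensor is held upright at (280,260), and the seat is empty. Next is the tray.

Emit:
{"api": "drive_tool", "payload": {"rows": [{"offset":[0.6,-0.585,0],"claw":0.1,"rotation":[0,0,0]},{"offset":[0.6,-0.585,0],"claw":0.1,"rotation":[0,0,0]},{"offset":[0.6,-0.585,0],"claw":0.1,"rotation":[0,0,0]},{"offset":[0.6,-0.585,0],"claw":0.1,"rotation":[0,0,0]}]}}

```text
clock: 15.4
tcp_pos: [0.5171, -0.2146, 0.1204]
orientation: [-3.058, -0.695, -0.002]
contact_force: [-0.5, 1.0, -0.6]
grip_width: 0.0197
gripper_force: 39.4
```

Emit:
{"api": "drive_tool", "payload": {"rows": [{"offset":[0.3,-0.29,0],"claw":0.1,"rotation":[0,0,0]},{"offset":[0.5,-0.48,0],"claw":0.1,"rotation":[0,0,0]},{"offset":[0.597,-0.585,0],"claw":0.1,"rotation":[0,0,0]},{"offset":[0.597,-0.585,0],"claw":0.1,"rotation":[0,0,0]},{"offset":[0.597,-0.585,0.2],"claw":0.1,"rotation":[0,0,0]},{"offset":[0.597,-0.585,0.4],"claw":0.1,"rotation":[0,0,0]},{"offset":[0.597,-0.585,0.55],"claw":0.1,"rotation":[0,0,0]},{"offset":[0.597,-0.585,0.61],"claw":0.1,"rotation":[0,0,0]},{"offset":[0.597,-0.585,0.63],"claw":0.1,"rotation":[0,0,0]},{"offset":[0.597,-0.585,0.63],"claw":0.1,"rotation":[0,0,0]},{"offset":[0.597,-0.585,0.63],"claw":0.1,"rotation":[0,0,0]}]}}

```text
clock: 16.32
tcp_pos: [0.559, -0.1081, 0.0278]
orientation: [3.067, 0.677, 0.002]
contact_force: [0.2, -0.3, -0.1]
grip_width: 0.0197
gripper_force: 39.5
```

Emit:
{"api": "drive_tool", "payload": {"rows": [{"offset":[0,0,0.01],"claw":0.1,"rotation":[0,0,0]},{"offset":[0,0,0.015],"claw":0.1,"rotation":[0,0,0]},{"offset":[0,0,0.015],"claw":0.1,"rotation":[0,0,0]}]}}

```text
clock: 16.57
tcp_pos: [0.5588, -0.108, 0.0255]
orientation: [3.067, 0.677, 0.002]
contact_force: [-1.4, -0.0, -0.2]
grip_width: 0.0197
gripper_force: 39.5
```

Emit:
{"api": "drive_tool", "payload": {"rows": [{"offset":[0,0,0.007],"claw":0.1,"rotation":[0,0,0]},{"offset":[0,0,0.007],"claw":0.1,"rotation":[0,0,0]}]}}

```text
clock: 16.73
tcp_pos: [0.5584, -0.1079, 0.0239]
orientation: [3.067, 0.678, 0.001]
contact_force: [-1.0, -0.8, -0.3]
grip_width: 0.0198
gripper_force: 39.5
```

Emit:
{"api": "drive_tool", "payload": {"rows": [{"offset":[0,0,0.007],"claw":0.1,"rotation":[0,0,0]},{"offset":[0,0,0.007],"claw":0.1,"rotation":[0,0,0]}]}}

```text
clock: 16.9
tcp_pos: [0.5583, -0.1078, 0.0226]
orientation: [-3.068, -0.678, 0.0]
contact_force: [-1.1, -0.5, -0.4]
grip_width: 0.0196
gripper_force: 39.5
```

Emit:
{"api": "drive_tool", "payload": {"rows": [{"offset":[0,0,0.005],"claw":0.1,"rotation":[0,0,0]},{"offset":[0,0,0.005],"claw":0.1,"rotation":[0,0,0]}]}}

```text
clock: 17.07
tcp_pos: [0.5583, -0.1079, 0.0224]
orientation: [3.068, 0.678, -0.0]
contact_force: [-1.5, 0.4, 5.3]
grip_width: 0.0203
gripper_force: 40.1
```

Emit:
{"api": "drive_tool", "payload": {"rows": [{"offset":[0,0,0],"claw":0.5,"rotation":[0,0,0]},{"offset":[0,0,0],"claw":0.5,"rotation":[0,0,0]},{"offset":[0,0,0],"claw":0.5,"rotation":[0,0,0]},{"offset":[0,0,0],"claw":0.5,"rotation":[0,0,0]},{"offset":[0,0,-0.1],"claw":0.5,"rotation":[0,0,0]},{"offset":[0,0,-0.3],"claw":0.5,"rotation":[0,0,0]},{"offset":[0,0,-0.55],"claw":0.5,"rotation":[0,0,0]},{"offset":[0,0,-0.85],"claw":0.8,"rotation":[0,0,0]},{"offset":[0,0,-0.85],"claw":0.8,"rotation":[0,0,0]}]}}

```text
clock: 17.82
tcp_pos: [0.5627, -0.1083, 0.1566]
orientation: [3.064, 0.676, 0.017]
contact_force: [2.1, -0.1, 0.1]
grip_width: 0.0654
gripper_force: 0.0
```

Emit:
{"api": "drive_tool", "payload": {"rows": [{"offset":[0.207,-0.995,0],"claw":0.8,"rotation":[0,0,0]},{"offset":[0.207,-0.995,0],"claw":0.8,"rotation":[0,0,0]},{"offset":[0.207,-0.995,0],"claw":0.8,"rotation":[0,0,0]},{"offset":[0.207,-0.995,0],"claw":0.8,"rotation":[0,0,0]}]}}

```text
clock: 18.15
tcp_pos: [0.5226, 0.0447, 0.1496]
orientation: [-3.065, -0.682, -0.001]
contact_force: [1.1, -0.2, -1.7]
grip_width: 0.0677
gripper_force: 0.0
```

Emit:
{"api": "drive_tool", "payload": {"rows": [{"offset":[0.207,-0.995,0],"claw":0.8,"rotation":[0,0,0]},{"offset":[0.207,-0.995,0],"claw":0.8,"rotation":[0,0,0]},{"offset":[0.207,-0.995,0],"claw":0.8,"rotation":[0,0,0]},{"offset":[0.207,-0.995,0],"claw":0.8,"rotation":[0,0,0]}]}}

```text
clock: 18.48
tcp_pos: [0.4875, 0.1935, 0.1496]
orientation: [-3.065, -0.683, -0.001]
contact_force: [0.0, 0.6, 0.0]
grip_width: 0.0683
gripper_force: 0.0
```

Emit:
{"api": "drive_tool", "payload": {"rows": [{"offset":[0.207,-0.995,0],"claw":0.8,"rotation":[0,0,0]},{"offset":[0.207,-0.995,0],"claw":0.8,"rotation":[0,0,0]},{"offset":[0.207,-0.995,0],"claw":0.8,"rotation":[0,0,0]},{"offset":[0.207,-0.995,0],"claw":0.8,"rotation":[0,0,0]},{"offset":[0.207,-0.995,0],"claw":0.8,"rotation":[0,0,0]},{"offset":[0.207,-0.995,0],"claw":0.8,"rotation":[0,0,0]},{"offset":[0.207,-0.995,0],"claw":0.8,"rotation":[0,0,0]},{"offset":[0.207,-0.995,0],"claw":0.8,"rotation":[0,0,0]}]}}

```text
clock: 19.15
tcp_pos: [0.4549, 0.3357, 0.1491]
orientation: [3.067, 0.674, -0.0]
contact_force: [0.2, -0.2, -0.6]
grip_width: 0.0686
gripper_force: 0.0
```

```bash
python3 - <<'E'
from h import *
d=grab_frame("wrist"); save(d,"w6"); np.save("w6.npy",d,allow_pickle=True); P=cloud(d)
r=np.hypot(P[...,0]-.454,P[...,1]-.339)
for z in [(.013,.021),(.035,.043)]:
    q=P[(r<.036)&(P[...,2]>z[0])&(P[...,2]<z[1])]
    if len(q)>10:
        p=q[:,:2].astype(np.float32)*1000
        print(z,len(q),cv2.minEnclosingCircle(p),cv2.minAreaRect(p),np.median(q[:,2]))
E
python3 to.py .454 .339 .024
```

```text
(0.013, 0.021) 2156 ((453.5365295410156, 338.6617431640625), 28.0216007232666) ((453.5259704589844, 338.6632385253906), (55.16731262207031, 54.74791717529297), 50.91278076171875) 0.016771497200699995
(0.035, 0.043) 418 ((453.6900634765625, 338.7383728027344), 11.721787452697754) ((453.58642578125, 338.9790344238281), (18.093557357788086, 17.572938919067383), 24.268592834472656) 0.03860242929556143
tcp [0.455  0.3357 0.1492] F [-0.3  0.3  0.4] w 0.0686 yaw 24.8
offset [ 0.004 -0.024  0.835] rot [0. 0. 0.] deg 0.0
```

View pics/w6.png

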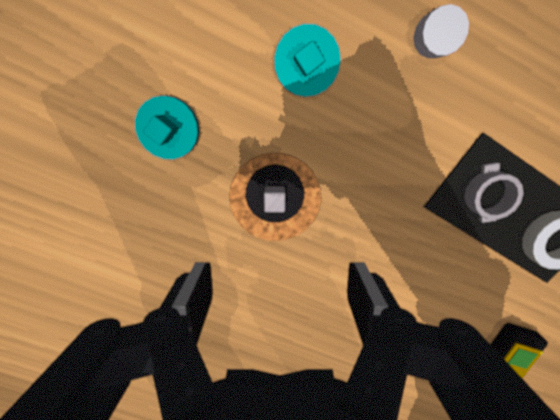

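The square head is at (274,200), in line with the fingers. The turquoise decoys are clear, and both rings lie on the mat. Now I grip the square sensor.

Emit:
{"api": "drive_tool", "payload": {"rows": [{"offset":[0,-0.023,0.25],"claw":0.7,"rotation":[0,0,0]},{"offset":[0,-0.023,0.5],"claw":0.6,"rotation":[0,0,0]},{"offset":[0,-0.023,0.7],"claw":0.5,"rotation":[0,0,0]},{"offset":[0,-0.023,0.8],"claw":0.5,"rotation":[0,0,0]},{"offset":[0,-0.023,0.825],"claw":0.5,"rotation":[0,0,0]},{"offset":[0,-0.023,0.825],"claw":0.5,"rotation":[0,0,0]},{"offset":[0,-0.023,0.825],"claw":0.5,"rotation":[0,0,0]},{"offset":[0,-0.023,0.825],"claw":0.3,"rotation":[0,0,0]},{"offset":[0,-0.023,0.825],"claw":0.05,"rotation":[0,0,0]},{"offset":[0,-0.023,0.825],"claw":0.05,"rotation":[0,0,0]},{"offset":[0,-0.023,0.825],"claw":0.05,"rotation":[0,0,0]},{"offset":[0,-0.023,0.825],"claw":0.05,"rotation":[0,0,0]},{"offset":[0,-0.023,0.825],"claw":0.05,"rotation":[0,0,0]},{"offset":[0,-0.023,0.825],"claw":0.05,"rotation":[0,0,0]}]}}

```text
clock: 20.37
tcp_pos: [0.4539, 0.3413, 0.0273]
orientation: [-3.067, -0.677, -0.004]
contact_force: [-0.4, -1.1, 6.6]
grip_width: 0.0169
gripper_force: 40.2
```

Emit:
{"api": "drive_tool", "payload": {"rows": [{"offset":[0,0,-0.05],"claw":0.05,"rotation":[0,0,0]},{"offset":[0,0,-0.15],"claw":0.05,"rotation":[0,0,0]},{"offset":[0,0,-0.35],"claw":0.05,"rotation":[0,0,0]},{"offset":[0,0,-0.6],"claw":0.05,"rotation":[0,0,0]},{"offset":[0,0,-0.7],"claw":0.05,"rotation":[0,0,0]},{"offset":[0,0,-0.7],"claw":0.05,"rotation":[0,0,0]},{"offset":[0,0,-0.7],"claw":0.05,"rotation":[0,0,0]}]}}

```text
clock: 20.95
tcp_pos: [0.4532, 0.3408, 0.132]
orientation: [-3.067, -0.677, -0.004]
contact_force: [-0.3, 0.6, -1.0]
grip_width: 0.0171
gripper_force: 39.3
```

```bash
python3 to.py .4711 -.3388 .119;  python3 - <<'E'
from h import *
d=grab_frame("wrist"); save(d,"w7")
E
```

```text
tcp [0.4532 0.3408 0.132 ] F [-0.3  0.6 -1. ] w 0.0171 yaw 24.9
offset [-1.8   4.16  0.08] rot [0. 0. 0.] deg 0.0
```

View pics/w7.png

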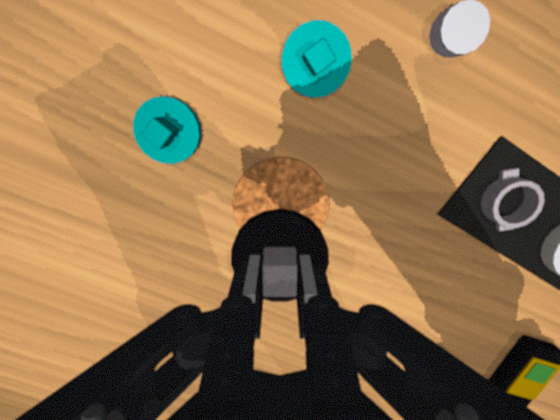

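The square sensor is held straight at (280,265), lifted off the pad. Next I carry it to the cell.

Emit:
{"api": "drive_tool", "payload": {"rows": [{"offset":[-0.36,0.832,0],"claw":0.05,"rotation":[0,0,0]},{"offset":[-0.36,0.832,0],"claw":0.05,"rotation":[0,0,0]},{"offset":[-0.36,0.832,0],"claw":0.05,"rotation":[0,0,0]},{"offset":[-0.36,0.832,0],"claw":0.05,"rotation":[0,0,0]}]}}

```text
clock: 21.33
tcp_pos: [0.455, 0.1963, 0.1284]
orientation: [3.065, 0.666, -0.01]
contact_force: [0.6, -0.4, -1.2]
grip_width: 0.0164
gripper_force: 39.4
```

Emit:
{"api": "drive_tool", "payload": {"rows": [{"offset":[-0.36,0.832,0],"claw":0.05,"rotation":[0,0,0]},{"offset":[-0.36,0.832,0],"claw":0.05,"rotation":[0,0,0]},{"offset":[-0.36,0.832,0],"claw":0.05,"rotation":[0,0,0]},{"offset":[-0.36,0.832,0],"claw":0.05,"rotation":[0,0,0]}]}}

```text
clock: 21.67
tcp_pos: [0.4581, 0.0613, 0.1289]
orientation: [3.067, 0.665, -0.008]
contact_force: [-0.5, -0.2, -0.4]
grip_width: 0.0165
gripper_force: 39.5
```

Emit:
{"api": "drive_tool", "payload": {"rows": [{"offset":[-0.36,0.832,0],"claw":0.05,"rotation":[0,0,0]},{"offset":[-0.36,0.832,0],"claw":0.05,"rotation":[0,0,0]},{"offset":[-0.36,0.832,0],"claw":0.05,"rotation":[0,0,0]},{"offset":[-0.36,0.832,0],"claw":0.05,"rotation":[0,0,0]}]}}

```text
clock: 22.0
tcp_pos: [0.4616, -0.0741, 0.1292]
orientation: [3.069, 0.665, -0.006]
contact_force: [0.4, -1.1, -0.9]
grip_width: 0.0164
gripper_force: 39.5
```

Emit:
{"api": "drive_tool", "payload": {"rows": [{"offset":[-0.36,0.832,0],"claw":0.05,"rotation":[0,0,0]},{"offset":[-0.36,0.832,0],"claw":0.05,"rotation":[0,0,0]},{"offset":[-0.36,0.832,0],"claw":0.05,"rotation":[0,0,0]},{"offset":[-0.36,0.832,0],"claw":0.05,"rotation":[0,0,0]}]}}

```text
clock: 22.33
tcp_pos: [0.4652, -0.2102, 0.1294]
orientation: [3.068, 0.665, -0.004]
contact_force: [0.1, -0.0, -0.1]
grip_width: 0.017
gripper_force: 39.6
```

Emit:
{"api": "drive_tool", "payload": {"rows": [{"offset":[-0.2,0.5,0],"claw":0.05,"rotation":[0,0,0]},{"offset":[-0.3,0.7,0],"claw":0.05,"rotation":[0,0,0]},{"offset":[-0.36,0.832,0],"claw":0.05,"rotation":[0,0,0]},{"offset":[-0.36,0.832,0.1],"claw":0.05,"rotation":[0,0,0]},{"offset":[-0.36,0.832,0.2],"claw":0.05,"rotation":[0,0,0]},{"offset":[-0.36,0.832,0.3],"claw":0.05,"rotation":[0,0,0]},{"offset":[-0.36,0.832,0.36],"claw":0.05,"rotation":[0,0,0]},{"offset":[-0.36,0.832,0.36],"claw":0.05,"rotation":[0,0,0]},{"offset":[-0.36,0.832,0.36],"claw":0.05,"rotation":[0,0,0]}]}}

```text
clock: 23.08
tcp_pos: [0.4702, -0.3382, 0.0757]
orientation: [-3.066, -0.678, 0.003]
contact_force: [0.0, 0.9, -0.9]
grip_width: 0.0171
gripper_force: 39.6
```

```bash
python3 to.py .4711 -.3388 .0433;  python3 - <<'E'
from h import *
d=grab_frame("wrist"); save(d,"w8"); np.save("w8.npy",d,allow_pickle=True); P=cloud(d)
o=get_obs(); c=o["tcp_pos"]; zb=c[2]-.0213
r=np.hypot(P[...,0]-c[0],P[...,1]-c[1])
q=P[(r<.034)&(np.abs(P[...,2]-(zb+.01))<.004)]; print(len(q),cv2.minEnclosingCircle(q[:,:2].astype(np.float32)*1000),zb)
q=P[(r<.02)&(np.abs(P[...,2]-(zb+.032))<.003)]; print(len(q),cv2.minAreaRect(q[:,:2].astype(np.float32)*1000))
E
```

```text
tcp [ 0.4702 -0.3382  0.0757] F [ 0.   0.9 -0.9] w 0.0171 yaw 24.9
offset [0.004 0.006 0.216] rot [0. 0. 0.] deg 0.0
3614 ((469.350830078125, -339.9901428222656), 28.395431518554688) 0.05532059390712103
1408 ((470.2652282714844, -338.9104309082031), (22.40814208984375, 38.089881896972656), 24.869728088378906)
```

View pics/w8.png

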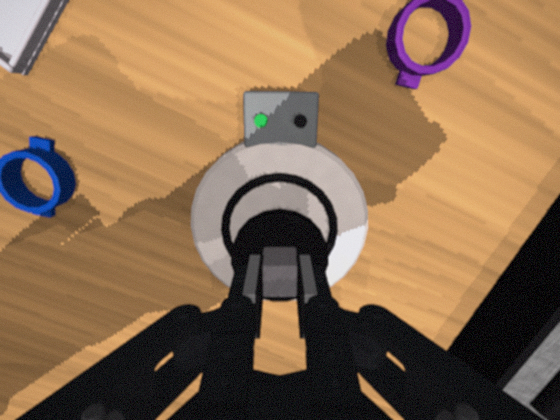

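The sensor is above the seat, with its flange at (280,245), aligned within 2 mm. Next I lower it.

Emit:
{"api": "drive_tool", "payload": {"rows": [{"offset":[0.01,0,0.06],"claw":0.05,"rotation":[0,0,0]},{"offset":[0.01,0,0.12],"claw":0.05,"rotation":[0,0,0]},{"offset":[0.01,0,0.17],"claw":0.05,"rotation":[0,0,0]},{"offset":[0.01,0,0.19],"claw":0.05,"rotation":[0,0,0]},{"offset":[0.01,0,0.2],"claw":0.05,"rotation":[0,0,0]},{"offset":[0.01,0,0.2],"claw":0.05,"rotation":[0,0,0]},{"offset":[0.01,0,0.2],"claw":0.05,"rotation":[0,0,0]}]}}

```text
clock: 23.72
tcp_pos: [0.4722, -0.3385, 0.0467]
orientation: [3.068, 0.677, 0.0]
contact_force: [-0.4, -0.9, -0.1]
grip_width: 0.0165
gripper_force: 39.6
```

Emit:
{"api": "drive_tool", "payload": {"rows": [{"offset":[0,0,0.007],"claw":0.05,"rotation":[0,0,0]},{"offset":[0,0,0.012],"claw":0.05,"rotation":[0,0,0]},{"offset":[0,0,0.012],"claw":0.05,"rotation":[0,0,0]}]}}

```text
clock: 23.97
tcp_pos: [0.4721, -0.3385, 0.0449]
orientation: [3.067, 0.678, 0.0]
contact_force: [0.2, 0.9, -1.3]
grip_width: 0.0167
gripper_force: 39.6
```

Emit:
{"api": "drive_tool", "payload": {"rows": [{"offset":[0,0,0.006],"claw":0.05,"rotation":[0,0,0]},{"offset":[0,0,0.006],"claw":0.05,"rotation":[0,0,0]}]}}

```text
clock: 24.13
tcp_pos: [0.4721, -0.3384, 0.0439]
orientation: [-3.068, -0.678, -0.0]
contact_force: [-0.1, 0.9, -0.5]
grip_width: 0.017
gripper_force: 39.6
```

Emit:
{"api": "drive_tool", "payload": {"rows": [{"offset":[0,0,0.006],"claw":0.05,"rotation":[0,0,0]},{"offset":[0,0,0.006],"claw":0.05,"rotation":[0,0,0]}]}}

```text
clock: 24.3
tcp_pos: [0.4722, -0.3385, 0.0434]
orientation: [3.068, 0.677, 0.0]
contact_force: [-0.0, 0.8, 2.9]
grip_width: 0.0167
gripper_force: 40.0
```

Emit:
{"api": "drive_tool", "payload": {"rows": [{"offset":[0,0,0.006],"claw":0.05,"rotation":[0,0,0]},{"offset":[0,0,0.006],"claw":0.05,"rotation":[0,0,0]}]}}

```text
clock: 24.47
tcp_pos: [0.4722, -0.3385, 0.0433]
orientation: [3.067, 0.677, 0.0]
contact_force: [-3.5, 1.7, 11.5]
grip_width: 0.017
gripper_force: 41.0
```

Emit:
{"api": "drive_tool", "payload": {"rows": [{"offset":[0,0,0],"claw":0.45,"rotation":[0,0,0]},{"offset":[0,0,0],"claw":0.45,"rotation":[0,0,0]},{"offset":[0,0,0],"claw":0.45,"rotation":[0,0,0]},{"offset":[0,0,0],"claw":0.45,"rotation":[0,0,0]},{"offset":[0,0,-0.1],"claw":0.45,"rotation":[0,0,0]},{"offset":[0,0,-0.25],"claw":0.45,"rotation":[0,0,0]},{"offset":[0,0,-0.4],"claw":0.45,"rotation":[0,0,0]},{"offset":[0,0,-0.4],"claw":0.4,"rotation":[0,0,0]},{"offset":[0,0,-0.4],"claw":0,"rotation":[0,0,0]},{"offset":[0,0,-0.4],"claw":0,"rotation":[0,0,0]},{"offset":[0,0,-0.4],"claw":0,"rotation":[0,0,0]},{"offset":[0,0,-0.4],"claw":0,"rotation":[0,0,0]}]}}

```text
clock: 25.47
tcp_pos: [0.4714, -0.338, 0.101]
orientation: [-3.066, -0.677, 0.002]
contact_force: [-0.1, -0.0, 0.4]
grip_width: 0.0002
gripper_force: 0.0
```

```bash
python3 to.py .4711 -.3388 .054;  python3 - <<'E'
from h import *
d=grab_frame("wrist"); save(d,"w9"); P=cloud(d)
r=np.hypot(P[...,0]-.471,P[...,1]+.3388)
for z in [(.029,.036),(.051,.058)]:
    q=P[(r<.034)&(P[...,2]>z[0])&(P[...,2]<z[1])]
    if len(q)>10: p=q[:,:2].astype(np.float32)*1000; print(len(q),cv2.minEnclosingCircle(p),cv2.minAreaRect(p),np.median(q[:,2]))
E
```

```text
tcp [ 0.4714 -0.338   0.101 ] F [-0.1 -0.   0.4] w 0.0002 yaw 24.9
offset [-0.004  0.004  0.314] rot [0. 0. 0.] deg 0.0
3269 ((471.49609375, -340.1204833984375), 27.909744262695312) ((471.80706787109375, -339.993408203125), (54.89121627807617, 55.103214263916016), 26.946409225463867) 0.0327560533843863
693 ((471.70928955078125, -339.9022216796875), 11.906246185302734) ((471.644775390625, -340.0177307128906), (18.858509063720703, 17.76568031311035), 25.831323623657227) 0.05460372482436297
```

Emit:
{"api": "drive_tool", "payload": {"rows": [{"offset":[-0.004,0.012,0.12],"claw":0,"rotation":[0,0,0]},{"offset":[-0.004,0.012,0.22],"claw":0,"rotation":[0,0,0]},{"offset":[-0.004,0.012,0.27],"claw":0,"rotation":[0,0,0]},{"offset":[-0.004,0.012,0.29],"claw":0,"rotation":[0,0,0]},{"offset":[-0.004,0.012,0.3],"claw":0,"rotation":[0,0,0]},{"offset":[-0.004,0.012,0.3],"claw":0,"rotation":[0,0,0]}]}}

```text
clock: 26.02
tcp_pos: [0.4724, -0.3403, 0.0572]
orientation: [-3.068, -0.678, 0.0]
contact_force: [-0.7, 0.0, -0.3]
grip_width: 0.0
gripper_force: 0.0
```

Emit:
{"api": "drive_tool", "payload": {"rows": [{"offset":[0,0,0.007],"claw":0,"rotation":[0,0,0]},{"offset":[0,0,0.007],"claw":0,"rotation":[0,0,0]}]}}

```text
clock: 26.18
tcp_pos: [0.4727, -0.3406, 0.0566]
orientation: [3.067, 0.677, 0.001]
contact_force: [-0.2, -0.1, -0.3]
grip_width: 0.0004
gripper_force: 0.0
```

Emit:
{"api": "drive_tool", "payload": {"rows": [{"offset":[0,0,0.007],"claw":0,"rotation":[0,0,0]},{"offset":[0,0,0.007],"claw":0,"rotation":[0,0,0]}]}}

```text
clock: 26.35
tcp_pos: [0.4725, -0.3404, 0.0553]
orientation: [3.067, 0.677, 0.001]
contact_force: [0.2, 0.3, 0.7]
grip_width: -0.0001
gripper_force: 0.0
```

Emit:
{"api": "drive_tool", "payload": {"rows": [{"offset":[0,0,0.007],"claw":0,"rotation":[0,0,0]},{"offset":[0,0,0.007],"claw":0,"rotation":[0,0,0]}]}}

```text
clock: 26.52
tcp_pos: [0.4725, -0.3405, 0.0542]
orientation: [3.067, 0.677, 0.001]
contact_force: [-0.0, 0.7, 1.1]
grip_width: -0.0003
gripper_force: 0.5
```

Emit:
{"api": "drive_tool", "payload": {"rows": [{"offset":[0,0,0.006],"claw":0,"rotation":[0,0,0]},{"offset":[0,0,0.006],"claw":0,"rotation":[0,0,0]}]}}

```text
clock: 26.68
tcp_pos: [0.4725, -0.3405, 0.0541]
orientation: [3.067, 0.677, 0.0]
contact_force: [-1.3, 2.2, 9.8]
grip_width: -0.0002
gripper_force: 4.7
```

Emit:
{"api": "drive_tool", "payload": {"rows": [{"offset":[0,0,0.001],"claw":0,"rotation":[0,0,0]},{"offset":[0,0,0.001],"claw":0,"rotation":[0,0,0]},{"offset":[0,0,0.001],"claw":0,"rotation":[0,0,0]},{"offset":[0,0,0.001],"claw":0,"rotation":[0,0,0]},{"offset":[0,0,0.001],"claw":0,"rotation":[0,0,0]},{"offset":[0,0,0.001],"claw":0,"rotation":[0,0,0]},{"offset":[0,0,0.001],"claw":0,"rotation":[0,0,0]},{"offset":[0,0,0.001],"claw":0,"rotation":[0,0,0]},{"offset":[0,0,0.001],"claw":0,"rotation":[0,0,0]}]}}

```text
clock: 27.43
tcp_pos: [0.4726, -0.3405, 0.0541]
orientation: [3.067, 0.677, 0.001]
contact_force: [-2.0, 1.1, 10.3]
grip_width: -0.0002
gripper_force: 5.2
```

Emit:
{"api": "drive_tool", "payload": {"rows": [{"offset":[0,0,-0.1],"claw":0,"rotation":[0,0,0]},{"offset":[0,0,-0.3],"claw":0,"rotation":[0,0,0]},{"offset":[0,0,-0.55],"claw":0.5,"rotation":[0,0,0]},{"offset":[0,0,-0.55],"claw":0.8,"rotation":[0,0,0]},{"offset":[0,0,-0.55],"claw":0.9,"rotation":[0,0,0]}]}}

```text
clock: 27.85
tcp_pos: [0.4738, -0.3413, 0.1379]
orientation: [3.064, 0.677, 0.006]
contact_force: [-1.1, 0.5, -0.4]
grip_width: 0.0356
gripper_force: 0.0
```

```bash
python3 to.py .5285 .0640 .135;  python3 - <<'E'
from h import *
for n in ["top","scene"]:
    d=grab_frame(n); save(d,n+"2"); P=cloud(d)
    for c,R,z in [((.5285,.064),.04,(.0165,.026)),((.5405,.1535),.03,(.0185,.026)),((.471,-.34),.034,(.050,.058))]:
        q=P[(np.hypot(P[...,0]-c[0],P[...,1]-c[1])<R)&(P[...,2]>z[0])&(P[...,2]<z[1])]
        if len(q)>5: print(n,len(q),cv2.minEnclosingCircle(q[:,:2].astype(np.float32)*1000),np.median(q[:,2]))
E
```

```text
tcp [ 0.4738 -0.3413  0.1379] F [-1.1  0.5 -0.4] w 0.0356 yaw 24.9
offset [ 1.468 -2.297  0.014] rot [0. 0. 0.] deg 0.0
top 288 ((527.6853637695312, 63.6215934753418), 28.607086181640625) 0.02050966866209783
top 97 ((539.42431640625, 151.1761474609375), 21.420061111450195) 0.022686288840614938
top 56 ((472.17974853515625, -338.1496276855469), 11.367779731750488) 0.0552280521474729
scene 272 ((527.8364868164062, 65.70989227294922), 30.572301864624023) 0.02088895179367303
scene 110 ((539.9437866210938, 155.2731170654297), 23.66823387145996) 0.022431112664499667
scene 83 ((472.60980224609375, -336.904052734375), 11.024405479431152) 0.05444599189378713
```

Emit:
{"api": "drive_tool", "payload": {"rows": [{"offset":[0.487,-0.765,0],"claw":0.85,"rotation":[0,0,0]},{"offset":[0.487,-0.765,0],"claw":0.85,"rotation":[0,0,0]},{"offset":[0.487,-0.765,0],"claw":0.85,"rotation":[0,0,0]},{"offset":[0.487,-0.765,0],"claw":0.85,"rotation":[0,0,0]}]}}

```text
clock: 28.28
tcp_pos: [0.4903, -0.1977, 0.134]
orientation: [-3.06, -0.689, 0.002]
contact_force: [0.6, 1.0, 0.1]
grip_width: 0.0727
gripper_force: 0.0
```

Emit:
{"api": "drive_tool", "payload": {"rows": [{"offset":[0.487,-0.765,0],"claw":0.85,"rotation":[0,0,0]},{"offset":[0.487,-0.765,0],"claw":0.85,"rotation":[0,0,0]},{"offset":[0.487,-0.765,0],"claw":0.85,"rotation":[0,0,0]},{"offset":[0.487,-0.765,0],"claw":0.85,"rotation":[0,0,0]}]}}

```text
clock: 28.62
tcp_pos: [0.508, -0.063, 0.1344]
orientation: [-3.061, -0.69, 0.001]
contact_force: [-0.0, 0.1, -0.1]
grip_width: 0.0725
gripper_force: 0.0
```

Emit:
{"api": "drive_tool", "payload": {"rows": [{"offset":[0.487,-0.765,0],"claw":0.85,"rotation":[0,0,0]},{"offset":[0.487,-0.765,0],"claw":0.85,"rotation":[0,0,0]},{"offset":[0.487,-0.765,0],"claw":0.85,"rotation":[0,0,0]},{"offset":[0.487,-0.765,0],"claw":0.85,"rotation":[0,0,0]},{"offset":[0.487,-0.765,0],"claw":0.85,"rotation":[0,0,0]},{"offset":[0.487,-0.765,0],"claw":0.85,"rotation":[0,0,0]},{"offset":[0.487,-0.765,0],"claw":0.85,"rotation":[0,0,0]}]}}

```text
clock: 29.2
tcp_pos: [0.5254, 0.0623, 0.1345]
orientation: [3.067, 0.675, -0.003]
contact_force: [-1.2, -0.4, -0.2]
grip_width: 0.0724
gripper_force: 0.0
```

```bash
python3 to.py .5278 .0643 .0095;  python3 - <<'E'
from h import *
d=grab_frame("wrist"); save(d,"w10"); P=cloud(d)
for c,R,z in [((.5285,.064),.04,(.0165,.026)),((.5405,.1535),.03,(.0185,.026))]:
        q=P[(np.hypot(P[...,0]-c[0],P[...,1]-c[1])<R)&(P[...,2]>z[0])&(P[...,2]<z[1])]
        if len(q)>5: print(len(q),cv2.minEnclosingCircle(q[:,:2].astype(np.float32)*1000),np.median(q[:,2]))
E
```

```text
tcp [0.5254 0.0623 0.1345] F [-1.2 -0.4 -0.2] w 0.0724 yaw 24.8
offset [ 0.022 -0.005  0.834] rot [0. 0. 0.] deg 0.0
2167 ((527.877685546875, 63.40621566772461), 28.943706512451172) 0.020628493835993453
992 ((539.2233276367188, 151.30746459960938), 22.078371047973633) 0.02236822471018471
```

Emit:
{"api": "drive_tool", "payload": {"rows": [{"offset":[0.019,0,0.25],"claw":0.85,"rotation":[0,0,0]},{"offset":[0.019,0,0.5],"claw":0.85,"rotation":[0,0,0]},{"offset":[0.019,0,0.7],"claw":0.85,"rotation":[0,0,0]},{"offset":[0.019,0,0.8],"claw":0.85,"rotation":[0,0,0]},{"offset":[0.019,0,0.82],"claw":0.85,"rotation":[0,0,0]},{"offset":[0.019,0,0.83],"claw":0.85,"rotation":[0,0,0]},{"offset":[0.019,0,0.83],"claw":0.85,"rotation":[0,0,0]},{"offset":[0.019,0,0.83],"claw":0.6,"rotation":[0,0,0]},{"offset":[0.019,0,0.83],"claw":0.45,"rotation":[0,0,0]},{"offset":[0.019,0,0.83],"claw":0.45,"rotation":[0,0,0]},{"offset":[0.019,0,0.83],"claw":0.45,"rotation":[0,0,0]},{"offset":[0.019,0,0.83],"claw":0.45,"rotation":[0,0,0]},{"offset":[0.019,0,0.83],"claw":0.45,"rotation":[0,0,0]}]}}

```text
clock: 30.33
tcp_pos: [0.5299, 0.0652, 0.0128]
orientation: [3.067, 0.677, 0.004]
contact_force: [-0.8, -1.0, 6.2]
grip_width: 0.0546
gripper_force: 41.0
```

Emit:
{"api": "drive_tool", "payload": {"rows": [{"offset":[0,0,-0.05],"claw":0.45,"rotation":[0,0,0]},{"offset":[0,0,-0.2],"claw":0.45,"rotation":[0,0,0]},{"offset":[0,0,-0.45],"claw":0.45,"rotation":[0,0,0]},{"offset":[0,0,-0.7],"claw":0.45,"rotation":[0,0,0]},{"offset":[0,0,-0.8],"claw":0.45,"rotation":[0,0,0]},{"offset":[0,0,-0.8],"claw":0.45,"rotation":[0,0,0]},{"offset":[0,0,-0.8],"claw":0.45,"rotation":[0,0,0]}]}}

```text
clock: 30.92
tcp_pos: [0.5295, 0.0654, 0.1328]
orientation: [3.067, 0.677, 0.006]
contact_force: [0.7, 0.3, -0.8]
grip_width: 0.0543
gripper_force: 42.5
```

```bash
python3 to.py .4720 -.3400 .09
```

```text
tcp [0.5295 0.0654 0.1328] F [ 0.7  0.3 -0.8] w 0.0543 yaw 24.9
offset [-1.486  2.29   0.283] rot [0. 0. 0.] deg 0.0
```

Emit:
{"api": "drive_tool", "payload": {"rows": [{"offset":[-0.491,0.762,0],"claw":0.45,"rotation":[0,0,0]},{"offset":[-0.491,0.762,0],"claw":0.45,"rotation":[0,0,0]},{"offset":[-0.491,0.762,0],"claw":0.45,"rotation":[0,0,0]},{"offset":[-0.491,0.762,0],"claw":0.45,"rotation":[0,0,0]}]}}

```text
clock: 31.25
tcp_pos: [0.5071, -0.0767, 0.1295]
orientation: [3.068, 0.665, -0.007]
contact_force: [0.3, -0.5, -0.2]
grip_width: 0.0548
gripper_force: 42.5
```

Emit:
{"api": "drive_tool", "payload": {"rows": [{"offset":[-0.491,0.762,0],"claw":0.45,"rotation":[0,0,0]},{"offset":[-0.491,0.762,0],"claw":0.45,"rotation":[0,0,0]},{"offset":[-0.491,0.762,0],"claw":0.45,"rotation":[0,0,0]},{"offset":[-0.491,0.762,0],"claw":0.45,"rotation":[0,0,0]}]}}

```text
clock: 31.58
tcp_pos: [0.4882, -0.2113, 0.1297]
orientation: [3.069, 0.664, -0.006]
contact_force: [-0.1, -0.6, -0.5]
grip_width: 0.0544
gripper_force: 42.5
```

Emit:
{"api": "drive_tool", "payload": {"rows": [{"offset":[-0.3,0.465,0],"claw":0.45,"rotation":[0,0,0]},{"offset":[-0.43,0.66,0],"claw":0.45,"rotation":[0,0,0]},{"offset":[-0.491,0.762,0],"claw":0.45,"rotation":[0,0,0]},{"offset":[-0.491,0.762,0.1],"claw":0.45,"rotation":[0,0,0]},{"offset":[-0.491,0.762,0.2],"claw":0.45,"rotation":[0,0,0]},{"offset":[-0.491,0.762,0.27],"claw":0.45,"rotation":[0,0,0]},{"offset":[-0.491,0.762,0.27],"claw":0.45,"rotation":[0,0,0]},{"offset":[-0.491,0.762,0.27],"claw":0.45,"rotation":[0,0,0]}]}}

```text
clock: 32.25
tcp_pos: [0.4723, -0.337, 0.0893]
orientation: [-3.065, -0.68, 0.003]
contact_force: [1.0, -0.1, -0.1]
grip_width: 0.0548
gripper_force: 42.5
```

```bash
python3 to.py .473 -.3383 .0408
python3 - <<'E'
from h import *
d=grab_frame("wrist"); save(d,"w11"); P=cloud(d); o=get_obs(); c=o["tcp_pos"]; zt=c[2]-.0088+.016
for zc,R,cc in [(zt,.036,c),(.054,.03,(.4716,-.34))]:
    q=P[(np.hypot(P[...,0]-cc[0],P[...,1]-cc[1])<R)&(np.abs(P[...,2]-zc)<.0025)]
    if len(q)>5: p=q[:,:2].astype(np.float32)*1000; print(len(q),cv2.minEnclosingCircle(p),cv2.minAreaRect(p),np.median(q[:,2]),zt)
E
```

```text
tcp [ 0.4723 -0.337   0.0893] F [ 1.  -0.1 -0.1] w 0.0548 yaw 25.0
offset [0.001 0.01  0.323] rot [0. 0. 0.] deg 0.0
5887 ((475.9891052246094, -336.5104675292969), 34.52462387084961) ((471.4119567871094, -335.74835205078125), (63.724876403808594, 57.3359489440918), 81.72469329833984) 0.09705558051599446 0.09743993290439373
134 ((464.8461608886719, -342.9902038574219), 8.758187294006348) ((465.7425537109375, -342.5963134765625), (4.356258392333984, 17.485750198364258), 24.376766204833984) 0.054708643768165074 0.09743993290439373
```

View pics/w11.png

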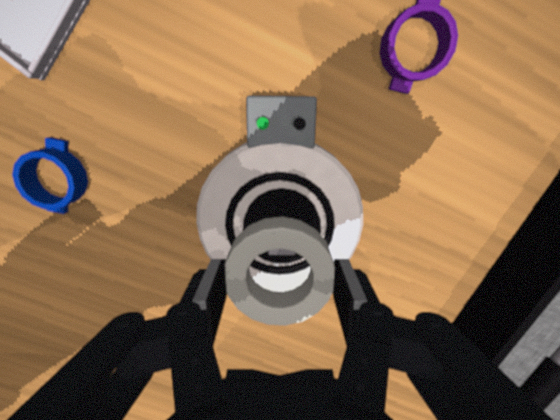

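The spacer at (279,272) hides the sensor head. I measure its hole centre on the plane of the spacer's top.

```bash
cat > hole.py <<'E'
import sys
from h import *
def hole(d,zt,c,R=.036):
    P=cloud(d); m=((np.hypot(P[...,0]-c[0],P[...,1]-c[1])<R)&(np.abs(P[...,2]-zt)<.0025)).astype(np.uint8)
    cs,h=cv2.findContours(m,cv2.RETR_CCOMP,1); k=max([a for a,b in zip(cs,h[0]) if b[3]>=0],key=cv2.contourArea)[:,0]
    x,y=np.array([plane(d,u,v,zt)[:2] for u,v in k]).T*1000
    s=np.linalg.lstsq(np.c_[2*x,2*y,np.ones_like(x)],x*x+y*y,rcond=None)[0]
    return s[:2],np.sqrt(s[2]+s[0]**2+s[1]**2)
if __name__=="__main__":
    d=grab_frame("wrist"); o=get_obs(); c=o["tcp_pos"]; zt=c[2]+float(sys.argv[1]); print("hole",hole(d,zt,c),"tcp",c)
E
python3 hole.py .0072
```

```text
hole (array([ 472.49678522, -338.77318064]), np.float64(16.687586109230427)) tcp [ 0.47336321 -0.33774748  0.09079004]
```

Emit:
{"api": "drive_tool", "payload": {"rows": [{"offset":[-0.008,0.002,0.08],"claw":0.45,"rotation":[0,0,0]},{"offset":[-0.008,0.002,0.14],"claw":0.45,"rotation":[0,0,0]},{"offset":[-0.008,0.002,0.18],"claw":0.45,"rotation":[0,0,0]},{"offset":[-0.008,0.002,0.21],"claw":0.45,"rotation":[0,0,0]},{"offset":[-0.008,0.002,0.21],"claw":0.45,"rotation":[0,0,0]}]}}

```text
clock: 32.77
tcp_pos: [0.471, -0.3389, 0.0576]
orientation: [-3.066, -0.677, 0.003]
contact_force: [0.1, 1.0, -0.2]
grip_width: 0.0543
gripper_force: 42.5
```

Emit:
{"api": "drive_tool", "payload": {"rows": [{"offset":[0,0,0.03],"claw":0.45,"rotation":[0,0,0]},{"offset":[0,0,0.06],"claw":0.45,"rotation":[0,0,0]},{"offset":[0,0,0.085],"claw":0.45,"rotation":[0,0,0]},{"offset":[0,0,0.085],"claw":0.45,"rotation":[0,0,0]},{"offset":[0,0,0.085],"claw":0.45,"rotation":[0,0,0]}]}}

```text
clock: 33.18
tcp_pos: [0.4716, -0.3394, 0.046]
orientation: [-3.067, -0.678, 0.0]
contact_force: [-0.1, -0.2, -0.5]
grip_width: 0.0546
gripper_force: 42.5
```

Free passage over the head. Now the last 5 mm.

Emit:
{"api": "drive_tool", "payload": {"rows": [{"offset":[0,0,0.015],"claw":0.45,"rotation":[0,0,0]},{"offset":[0,0,0.022],"claw":0.45,"rotation":[0,0,0]},{"offset":[0,0,0.022],"claw":0.45,"rotation":[0,0,0]}]}}

```text
clock: 33.43
tcp_pos: [0.4717, -0.3394, 0.0428]
orientation: [-3.068, -0.677, 0.0]
contact_force: [0.4, 0.4, 0.0]
grip_width: 0.0546
gripper_force: 42.5
```

Emit:
{"api": "drive_tool", "payload": {"rows": [{"offset":[0,0,0.006],"claw":0.45,"rotation":[0,0,0]},{"offset":[0,0,0.006],"claw":0.45,"rotation":[0,0,0]}]}}

```text
clock: 33.6
tcp_pos: [0.4717, -0.3394, 0.042]
orientation: [3.068, 0.678, 0.0]
contact_force: [-0.1, -0.5, -1.1]
grip_width: 0.0545
gripper_force: 42.5
```

Emit:
{"api": "drive_tool", "payload": {"rows": [{"offset":[0,0,0.006],"claw":0.45,"rotation":[0,0,0]},{"offset":[0,0,0.006],"claw":0.45,"rotation":[0,0,0]}]}}

```text
clock: 33.77
tcp_pos: [0.4717, -0.3394, 0.041]
orientation: [-3.068, -0.678, 0.0]
contact_force: [0.4, -0.1, -1.4]
grip_width: 0.0545
gripper_force: 42.5
```

Emit:
{"api": "drive_tool", "payload": {"rows": [{"offset":[0,0,0.006],"claw":0.45,"rotation":[0,0,0]},{"offset":[0,0,0.006],"claw":0.45,"rotation":[0,0,0]}]}}

```text
clock: 33.93
tcp_pos: [0.4718, -0.3395, 0.0408]
orientation: [3.068, 0.678, -0.0]
contact_force: [-1.8, 1.9, 6.3]
grip_width: 0.0544
gripper_force: 43.3
```

Emit:
{"api": "drive_tool", "payload": {"rows": [{"offset":[0,0,0.004],"claw":0.45,"rotation":[0,0,0]},{"offset":[0,0,0.004],"claw":0.45,"rotation":[0,0,0]}]}}

```text
clock: 34.1
tcp_pos: [0.4718, -0.3395, 0.0408]
orientation: [3.068, 0.677, -0.0]
contact_force: [-3.9, 2.4, 10.4]
grip_width: 0.0549
gripper_force: 43.9
```

Emit:
{"api": "drive_tool", "payload": {"rows": [{"offset":[0,0,0],"claw":0.8,"rotation":[0,0,0]},{"offset":[0,0,0],"claw":0.8,"rotation":[0,0,0]},{"offset":[0,0,0],"claw":0.8,"rotation":[0,0,0]},{"offset":[0,0,0],"claw":0.8,"rotation":[0,0,0]},{"offset":[0,0,-0.1],"claw":0.8,"rotation":[0,0,0]},{"offset":[0,0,-0.25],"claw":0.8,"rotation":[0,0,0]},{"offset":[0,0,-0.4],"claw":0.8,"rotation":[0,0,0]},{"offset":[0,0,-0.4],"claw":0.6,"rotation":[0,0,0]},{"offset":[0,0,-0.4],"claw":0.45,"rotation":[0,0,0]},{"offset":[0,0,-0.4],"claw":0.45,"rotation":[0,0,0]},{"offset":[0,0,-0.4],"claw":0.45,"rotation":[0,0,0]},{"offset":[0,0,-0.4],"claw":0.45,"rotation":[0,0,0]}]}}

```text
clock: 35.1
tcp_pos: [0.471, -0.339, 0.0985]
orientation: [-3.066, -0.677, 0.002]
contact_force: [-0.3, 0.2, 0.4]
grip_width: 0.0381
gripper_force: 0.0
```

```bash
python3 to.py .4725 -.3395 .054;  python3 - <<'E'
from h import *
from hole import hole
d=grab_frame("wrist"); save(d,"w12"); P=cloud(d); print("hole",hole(d,.048,(.4716,-.3397)))
for zc,R in [(.0485,.033),(.0545,.02)]:
    q=P[(np.hypot(P[...,0]-.4716,P[...,1]+.3397)<R)&(np.abs(P[...,2]-zc)<.0025)]
    p=q[:,:2].astype(np.float32)*1000; print(len(q),cv2.minEnclosingCircle(p),np.median(q[:,2]))
    print("tilt",np.linalg.lstsq(np.c_[q[:,:2]-q[:,:2].mean(0),np.ones(len(q))],q[:,2],rcond=None)[0])
E
```

```text
tcp [ 0.471  -0.339   0.0985] F [-0.3  0.2  0.4] w 0.0381 yaw 24.9
offset [0.008 0.007 0.297] rot [0. 0. 0.] deg 0.0
hole (array([ 470.83049012, -341.12423734]), np.float64(16.810977244609177))
3451 ((470.3484802246094, -341.5214538574219), 29.01881980895996) 0.04864724732752299
tilt [-0.00192228 -0.00199846  0.04858813]
686 ((471.50482177734375, -339.9947509765625), 11.921496391296387) 0.05464696590185736
tilt [-0.0329442  -0.00214632  0.05457025]
```

View pics/w12.png

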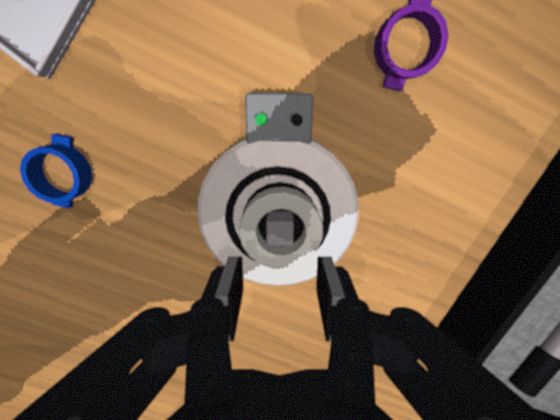

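The spacer lies flat, with the square head centred in its hole at (280,230). The fingertips are open about as wide as the ring body for pressing.

Emit:
{"api": "drive_tool", "payload": {"rows": [{"offset":[0,0.007,0.12],"claw":0.45,"rotation":[0,0,0]},{"offset":[0,0.007,0.22],"claw":0.45,"rotation":[0,0,0]},{"offset":[0,0.007,0.28],"claw":0.45,"rotation":[0,0,0]},{"offset":[0,0.007,0.31],"claw":0.45,"rotation":[0,0,0]},{"offset":[0,0.007,0.31],"claw":0.45,"rotation":[0,0,0]},{"offset":[0,0.007,0.31],"claw":0.45,"rotation":[0,0,0]}]}}

```text
clock: 35.65
tcp_pos: [0.4723, -0.3404, 0.0531]
orientation: [-3.068, -0.678, 0.0]
contact_force: [-0.1, -0.2, 1.0]
grip_width: 0.0383
gripper_force: 0.0
```

Emit:
{"api": "drive_tool", "payload": {"rows": [{"offset":[0,0,0.007],"claw":0.45,"rotation":[0,0,0]},{"offset":[0,0,0.014],"claw":0.45,"rotation":[0,0,0]},{"offset":[0,0,0.014],"claw":0.45,"rotation":[0,0,0]}]}}

```text
clock: 35.9
tcp_pos: [0.4724, -0.3406, 0.0514]
orientation: [3.067, 0.677, 0.001]
contact_force: [-0.4, -0.8, 0.3]
grip_width: 0.0385
gripper_force: 0.0
```

Emit:
{"api": "drive_tool", "payload": {"rows": [{"offset":[0,0,0.007],"claw":0.45,"rotation":[0,0,0]},{"offset":[0,0,0.007],"claw":0.45,"rotation":[0,0,0]}]}}

```text
clock: 36.07
tcp_pos: [0.4722, -0.3405, 0.0501]
orientation: [3.067, 0.677, 0.0]
contact_force: [-1.1, 0.2, 0.6]
grip_width: 0.0383
gripper_force: 0.0
```

Emit:
{"api": "drive_tool", "payload": {"rows": [{"offset":[0,0,0.007],"claw":0.45,"rotation":[0,0,0]},{"offset":[0,0,0.007],"claw":0.45,"rotation":[0,0,0]}]}}

```text
clock: 36.23
tcp_pos: [0.4721, -0.3404, 0.0488]
orientation: [-3.068, -0.678, 0.0]
contact_force: [-0.4, -0.3, -0.3]
grip_width: 0.0385
gripper_force: 0.0
```

Emit:
{"api": "drive_tool", "payload": {"rows": [{"offset":[0,0,0.006],"claw":0.45,"rotation":[0,0,0]},{"offset":[0,0,0.006],"claw":0.45,"rotation":[0,0,0]}]}}

```text
clock: 36.4
tcp_pos: [0.4721, -0.3403, 0.0478]
orientation: [-3.067, -0.678, 0.0]
contact_force: [0.2, -0.6, 0.3]
grip_width: 0.0385
gripper_force: 0.0
```

Emit:
{"api": "drive_tool", "payload": {"rows": [{"offset":[0,0,0.006],"claw":0.45,"rotation":[0,0,0]},{"offset":[0,0,0.006],"claw":0.45,"rotation":[0,0,0]}]}}

```text
clock: 36.57
tcp_pos: [0.4721, -0.3404, 0.0469]
orientation: [-3.068, -0.678, 0.0]
contact_force: [-0.3, -0.9, 0.7]
grip_width: 0.0384
gripper_force: 0.0
```

Emit:
{"api": "drive_tool", "payload": {"rows": [{"offset":[0,0,0.006],"claw":0.45,"rotation":[0,0,0]},{"offset":[0,0,0.006],"claw":0.45,"rotation":[0,0,0]}]}}

```text
clock: 36.73
tcp_pos: [0.4722, -0.3404, 0.0468]
orientation: [3.068, 0.677, -0.0]
contact_force: [-1.6, 1.7, 6.3]
grip_width: 0.0386
gripper_force: 3.3
```

Emit:
{"api": "drive_tool", "payload": {"rows": [{"offset":[0,0,0.004],"claw":0.45,"rotation":[0,0,0]},{"offset":[0,0,0.004],"claw":0.45,"rotation":[0,0,0]}]}}

```text
clock: 36.9
tcp_pos: [0.4722, -0.3404, 0.0468]
orientation: [3.068, 0.677, -0.0]
contact_force: [-2.9, 1.6, 12.5]
grip_width: 0.0383
gripper_force: 5.9
```

Emit:
{"api": "drive_tool", "payload": {"rows": [{"offset":[0,0,0.001],"claw":0.45,"rotation":[0,0,0]},{"offset":[0,0,0.001],"claw":0.45,"rotation":[0,0,0]},{"offset":[0,0,0.001],"claw":0.45,"rotation":[0,0,0]},{"offset":[0,0,0.001],"claw":0.45,"rotation":[0,0,0]},{"offset":[0,0,0.001],"claw":0.45,"rotation":[0,0,0]},{"offset":[0,0,0.001],"claw":0.45,"rotation":[0,0,0]},{"offset":[0,0,0.001],"claw":0.45,"rotation":[0,0,0]},{"offset":[0,0,0.001],"claw":0.45,"rotation":[0,0,0]}]}}

```text
clock: 37.57
tcp_pos: [0.4722, -0.3404, 0.0468]
orientation: [3.068, 0.677, 0.0]
contact_force: [-4.0, 2.0, 13.3]
grip_width: 0.0385
gripper_force: 6.4
```

Emit:
{"api": "drive_tool", "payload": {"rows": [{"offset":[0,0,-0.1],"claw":0.45,"rotation":[0,0,0]},{"offset":[0,0,-0.3],"claw":0.45,"rotation":[0,0,0]},{"offset":[0,0,-0.6],"claw":0.7,"rotation":[0,0,0]},{"offset":[0,0,-0.6],"claw":0.75,"rotation":[0,0,0]},{"offset":[0,0,-0.6],"claw":0.75,"rotation":[0,0,0]}]}}

```text
clock: 37.98
tcp_pos: [0.4741, -0.3416, 0.1386]
orientation: [3.063, 0.676, 0.007]
contact_force: [0.4, -0.1, -0.2]
grip_width: 0.0641
gripper_force: 0.0
```

Emit:
{"api": "drive_tool", "payload": {"rows": [{"offset":[0.597,-0.931,0],"claw":0.75,"rotation":[0,0,0]},{"offset":[0.597,-0.931,0],"claw":0.75,"rotation":[0,0,0]},{"offset":[0.597,-0.931,0],"claw":0.75,"rotation":[0,0,0]},{"offset":[0.597,-0.931,0],"claw":0.75,"rotation":[0,0,0]}]}}

```text
clock: 38.32
tcp_pos: [0.4936, -0.1741, 0.1343]
orientation: [-3.067, -0.676, 0.002]
contact_force: [0.7, -0.2, 0.3]
grip_width: 0.064
gripper_force: 0.0
```

Emit:
{"api": "drive_tool", "payload": {"rows": [{"offset":[0.597,-0.931,0],"claw":0.75,"rotation":[0,0,0]},{"offset":[0.597,-0.931,0],"claw":0.75,"rotation":[0,0,0]},{"offset":[0.597,-0.931,0],"claw":0.75,"rotation":[0,0,0]},{"offset":[0.597,-0.931,0],"claw":0.75,"rotation":[0,0,0]}]}}

```text
clock: 38.65
tcp_pos: [0.516, -0.0096, 0.1343]
orientation: [-3.067, -0.678, 0.003]
contact_force: [0.3, -0.4, -0.5]
grip_width: 0.0642
gripper_force: 0.0
```

Emit:
{"api": "drive_tool", "payload": {"rows": [{"offset":[0.597,-0.931,0],"claw":0.75,"rotation":[0,0,0]},{"offset":[0.597,-0.931,0],"claw":0.75,"rotation":[0,0,0]},{"offset":[0.597,-0.931,0],"claw":0.75,"rotation":[0,0,0]},{"offset":[0.597,-0.931,0],"claw":0.75,"rotation":[0,0,0]},{"offset":[0.597,-0.931,0],"claw":0.75,"rotation":[0,0,0]},{"offset":[0.597,-0.931,0],"claw":0.75,"rotation":[0,0,0]},{"offset":[0.597,-0.931,0],"claw":0.75,"rotation":[0,0,0]},{"offset":[0.597,-0.931,0],"claw":0.75,"rotation":[0,0,0]}]}}

```text
clock: 39.32
tcp_pos: [0.5389, 0.1508, 0.1345]
orientation: [3.067, 0.674, -0.003]
contact_force: [-0.3, -0.6, 0.0]
grip_width: 0.0641
gripper_force: 0.0
```

```bash
python3 to.py .5402 .1530 .0105;  python3 - <<'E'
from h import *
from hole import hole
d=grab_frame("wrist"); print(hole(d,.022,(.5395,.1523),.025))
E
```

```text
tcp [0.5389 0.1508 0.1345] F [-0.3 -0.6  0. ] w 0.0641 yaw 24.8
offset [ 0.016 -0.01   0.827] rot [0. 0. 0.] deg 0.0
(array([539.76574283, 151.84620173]), np.float64(16.93779818082854))
```

Emit:
{"api": "drive_tool", "payload": {"rows": [{"offset":[0.012,-0.006,0.25],"claw":0.75,"rotation":[0,0,0]},{"offset":[0.012,-0.006,0.5],"claw":0.75,"rotation":[0,0,0]},{"offset":[0.012,-0.006,0.7],"claw":0.75,"rotation":[0,0,0]},{"offset":[0.012,-0.006,0.8],"claw":0.75,"rotation":[0,0,0]},{"offset":[0.012,-0.006,0.82],"claw":0.75,"rotation":[0,0,0]},{"offset":[0.012,-0.006,0.82],"claw":0.75,"rotation":[0,0,0]},{"offset":[0.012,-0.006,0.82],"claw":0.75,"rotation":[0,0,0]},{"offset":[0.012,-0.006,0.82],"claw":0.55,"rotation":[0,0,0]},{"offset":[0.012,-0.006,0.82],"claw":0.3,"rotation":[0,0,0]},{"offset":[0.012,-0.006,0.82],"claw":0.3,"rotation":[0,0,0]},{"offset":[0.012,-0.006,0.82],"claw":0.3,"rotation":[0,0,0]},{"offset":[0.012,-0.006,0.82],"claw":0.3,"rotation":[0,0,0]},{"offset":[0.012,-0.006,0.82],"claw":0.3,"rotation":[0,0,0]}]}}

```text
clock: 40.45
tcp_pos: [0.5419, 0.1544, 0.0145]
orientation: [3.068, 0.676, 0.005]
contact_force: [-1.7, -1.2, 7.6]
grip_width: 0.0413
gripper_force: 39.4
```

Emit:
{"api": "drive_tool", "payload": {"rows": [{"offset":[0,0,-0.05],"claw":0.3,"rotation":[0,0,0]},{"offset":[0,0,-0.2],"claw":0.3,"rotation":[0,0,0]},{"offset":[0,0,-0.45],"claw":0.3,"rotation":[0,0,0]},{"offset":[0,0,-0.7],"claw":0.3,"rotation":[0,0,0]},{"offset":[0,0,-0.85],"claw":0.3,"rotation":[0,0,0]},{"offset":[0,0,-0.85],"claw":0.3,"rotation":[0,0,0]},{"offset":[0,0,-0.85],"claw":0.3,"rotation":[0,0,0]}]}}

```text
clock: 41.03
tcp_pos: [0.5416, 0.1546, 0.1422]
orientation: [-3.067, -0.677, -0.007]
contact_force: [-0.2, -0.7, -1.5]
grip_width: 0.041
gripper_force: 40.9
```

```bash
python3 to.py .4717 -.3395 .1
```

```text
tcp [0.5416 0.1546 0.1422] F [-0.2 -0.7 -1.5] w 0.041 yaw 24.9
offset [-1.811  2.791  0.275] rot [0. 0. 0.] deg 0.0
```

Emit:
{"api": "drive_tool", "payload": {"rows": [{"offset":[-0.601,0.927,0],"claw":0.3,"rotation":[0,0,0]},{"offset":[-0.601,0.927,0],"claw":0.3,"rotation":[0,0,0]},{"offset":[-0.601,0.927,0],"claw":0.3,"rotation":[0,0,0]},{"offset":[-0.601,0.927,0],"claw":0.3,"rotation":[0,0,0]}]}}

```text
clock: 41.37
tcp_pos: [0.5155, -0.0116, 0.1386]
orientation: [-3.067, -0.679, 0.004]
contact_force: [0.3, 0.1, -1.4]
grip_width: 0.0412
gripper_force: 40.9
```

Emit:
{"api": "drive_tool", "payload": {"rows": [{"offset":[-0.601,0.927,0],"claw":0.3,"rotation":[0,0,0]},{"offset":[-0.601,0.927,0],"claw":0.3,"rotation":[0,0,0]},{"offset":[-0.601,0.927,0],"claw":0.3,"rotation":[0,0,0]},{"offset":[-0.601,0.927,0],"claw":0.3,"rotation":[0,0,0]}]}}

```text
clock: 41.7
tcp_pos: [0.4922, -0.1757, 0.1387]
orientation: [-3.067, -0.677, 0.004]
contact_force: [0.3, 0.1, -1.9]
grip_width: 0.0412
gripper_force: 40.9
```

Emit:
{"api": "drive_tool", "payload": {"rows": [{"offset":[-0.3,0.465,0],"claw":0.3,"rotation":[0,0,0]},{"offset":[-0.5,0.77,0],"claw":0.3,"rotation":[0,0,0]},{"offset":[-0.601,0.927,0],"claw":0.3,"rotation":[0,0,0]},{"offset":[-0.601,0.927,0.1],"claw":0.3,"rotation":[0,0,0]},{"offset":[-0.601,0.927,0.2],"claw":0.3,"rotation":[0,0,0]},{"offset":[-0.601,0.927,0.3],"claw":0.3,"rotation":[0,0,0]},{"offset":[-0.601,0.927,0.3],"claw":0.3,"rotation":[0,0,0]},{"offset":[-0.601,0.927,0.3],"claw":0.3,"rotation":[0,0,0]},{"offset":[-0.601,0.927,0.3],"claw":0.3,"rotation":[0,0,0]}]}}

```text
clock: 42.45
tcp_pos: [0.4712, -0.3372, 0.0949]
orientation: [-3.067, -0.679, 0.001]
contact_force: [0.5, 0.8, -1.3]
grip_width: 0.0413
gripper_force: 41.0
```

```bash
python3 hole.py .0075; python3 to.py .473 -.338 .0585
```

```text
hole (array([ 469.80846416, -338.90919118]), np.float64(16.555714258342515)) tcp [ 0.47160907 -0.33740942  0.09546832]
tcp [ 0.4716 -0.3374  0.0955] F [-0.7 -0.5 -1.2] w 0.0413 yaw 25.0
offset [0.007 0.007 0.246] rot [0. 0. 0.] deg 0.0
```

Emit:
{"api": "drive_tool", "payload": {"rows": [{"offset":[0.003,0.014,0.08],"claw":0.3,"rotation":[0,0,0]},{"offset":[0.003,0.014,0.14],"claw":0.3,"rotation":[0,0,0]},{"offset":[0.003,0.014,0.18],"claw":0.3,"rotation":[0,0,0]},{"offset":[0.003,0.014,0.2],"claw":0.3,"rotation":[0,0,0]},{"offset":[0.003,0.014,0.215],"claw":0.3,"rotation":[0,0,0]},{"offset":[0.003,0.014,0.215],"claw":0.3,"rotation":[0,0,0]},{"offset":[0.003,0.014,0.215],"claw":0.3,"rotation":[0,0,0]}]}}

```text
clock: 43.08
tcp_pos: [0.4724, -0.3397, 0.0627]
orientation: [-3.068, -0.678, -0.0]
contact_force: [-0.3, -0.2, -1.9]
grip_width: 0.0408
gripper_force: 41.0
```

```bash
python3 hole.py .0075
```

```text
hole (array([ 470.93197309, -341.43982319]), np.float64(16.489951971280547)) tcp [ 0.47252529 -0.33977288  0.06291782]
```

Emit:
{"api": "drive_tool", "payload": {"rows": [{"offset":[0,0,0.01],"claw":0.3,"rotation":[0,0,0]},{"offset":[0,0,0.015],"claw":0.3,"rotation":[0,0,0]},{"offset":[0,0,0.015],"claw":0.3,"rotation":[0,0,0]}]}}

```text
clock: 43.38
tcp_pos: [0.4723, -0.3397, 0.0605]
orientation: [3.068, 0.678, 0.0]
contact_force: [-0.8, 0.2, -1.8]
grip_width: 0.041
gripper_force: 41.0
```

Emit:
{"api": "drive_tool", "payload": {"rows": [{"offset":[0,0,0.007],"claw":0.3,"rotation":[0,0,0]},{"offset":[0,0,0.007],"claw":0.3,"rotation":[0,0,0]}]}}

```text
clock: 43.55
tcp_pos: [0.4723, -0.3396, 0.0593]
orientation: [-3.068, -0.678, 0.0]
contact_force: [0.2, -0.2, -0.5]
grip_width: 0.0408
gripper_force: 41.0
```

Emit:
{"api": "drive_tool", "payload": {"rows": [{"offset":[0,0,0.006],"claw":0.3,"rotation":[0,0,0]},{"offset":[0,0,0.006],"claw":0.3,"rotation":[0,0,0]}]}}

```text
clock: 43.72
tcp_pos: [0.4724, -0.3398, 0.0586]
orientation: [3.067, 0.678, 0.0]
contact_force: [-0.1, -0.1, -0.1]
grip_width: 0.0413
gripper_force: 41.1
```

Emit:
{"api": "drive_tool", "payload": {"rows": [{"offset":[0,0,0.006],"claw":0.3,"rotation":[0,0,0]},{"offset":[0,0,0.006],"claw":0.3,"rotation":[0,0,0]}]}}

```text
clock: 43.88
tcp_pos: [0.4725, -0.3398, 0.0585]
orientation: [3.067, 0.677, 0.0]
contact_force: [-3.1, 1.7, 7.2]
grip_width: 0.0415
gripper_force: 41.9
```

Emit:
{"api": "drive_tool", "payload": {"rows": [{"offset":[0,0,0],"claw":0.62,"rotation":[0,0,0]},{"offset":[0,0,0],"claw":0.62,"rotation":[0,0,0]},{"offset":[0,0,0],"claw":0.62,"rotation":[0,0,0]},{"offset":[0,0,0],"claw":0.62,"rotation":[0,0,0]},{"offset":[0,0,-0.1],"claw":0.62,"rotation":[0,0,0]},{"offset":[0,0,-0.25],"claw":0.62,"rotation":[0,0,0]},{"offset":[0,0,-0.35],"claw":0.62,"rotation":[0,0,0]},{"offset":[0,0,-0.35],"claw":0.4,"rotation":[0,0,0]},{"offset":[0,0,-0.35],"claw":0.38,"rotation":[0,0,0]},{"offset":[0,0,-0.35],"claw":0.38,"rotation":[0,0,0]},{"offset":[0,0,-0.35],"claw":0.38,"rotation":[0,0,0]}]}}

```text
clock: 44.8
tcp_pos: [0.4716, -0.3392, 0.109]
orientation: [-3.066, -0.677, 0.002]
contact_force: [-0.2, -0.5, -0.1]
grip_width: 0.0324
gripper_force: 0.0
```

```bash
python3 to.py .4721 -.3403 .0665;  python3 - <<'E'
from h import *
from hole import hole
d=grab_frame("wrist"); save(d,"w13"); P=cloud(d); print("hole",hole(d,.066,(.471,-.341),.028))
q=P[(np.hypot(P[...,0]-.471,P[...,1]+.341)<.026)&(np.abs(P[...,2]-.0665)<.0025)]
p=q[:,:2].astype(np.float32)*1000; print(len(q),cv2.minEnclosingCircle(p),np.median(q[:,2]),"tilt",np.linalg.lstsq(np.c_[q[:,:2]-q[:,:2].mean(0),np.ones(len(q))],q[:,2],rcond=None)[0])
E
```

```text
tcp [ 0.4716 -0.3392  0.109 ] F [-0.2 -0.5 -0.1] w 0.0324 yaw 24.9
offset [0.    0.008 0.283] rot [0. 0. 0.] deg 0.0
hole (array([ 470.53649963, -341.70424856]), np.float64(16.733376736280483))
1319 ((469.8411865234375, -342.1337585449219), 22.009580612182617) 0.06650582176089383 tilt [0.00121687 0.00024391 0.06641188]
```

View pics/w13.png

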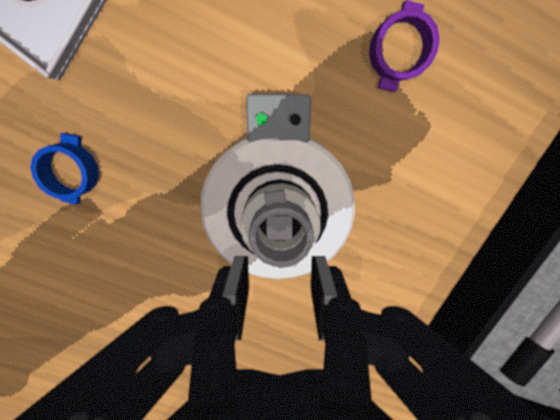

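The clamp lies flat on the spacer at (280,235), with the square head visible inside. Last press.

Emit:
{"api": "drive_tool", "payload": {"rows": [{"offset":[-0.003,0.01,0.12],"claw":0.38,"rotation":[0,0,0]},{"offset":[-0.003,0.01,0.2],"claw":0.38,"rotation":[0,0,0]},{"offset":[-0.003,0.01,0.25],"claw":0.38,"rotation":[0,0,0]},{"offset":[-0.003,0.01,0.265],"claw":0.38,"rotation":[0,0,0]},{"offset":[-0.003,0.01,0.265],"claw":0.38,"rotation":[0,0,0]},{"offset":[-0.003,0.01,0.265],"claw":0.38,"rotation":[0,0,0]}]}}

```text
clock: 45.35
tcp_pos: [0.4727, -0.3412, 0.0704]
orientation: [-3.068, -0.678, 0.0]
contact_force: [-0.5, -0.3, 0.4]
grip_width: 0.0323
gripper_force: 0.0
```

Emit:
{"api": "drive_tool", "payload": {"rows": [{"offset":[0,0,0.007],"claw":0.38,"rotation":[0,0,0]},{"offset":[0,0,0.007],"claw":0.38,"rotation":[0,0,0]}]}}

```text
clock: 45.52
tcp_pos: [0.4729, -0.3414, 0.0698]
orientation: [3.067, 0.677, 0.001]
contact_force: [1.2, 0.5, -0.9]
grip_width: 0.0328
gripper_force: 0.0
```

Emit:
{"api": "drive_tool", "payload": {"rows": [{"offset":[0,0,0.007],"claw":0.38,"rotation":[0,0,0]},{"offset":[0,0,0.007],"claw":0.38,"rotation":[0,0,0]}]}}

```text
clock: 45.68
tcp_pos: [0.4727, -0.3413, 0.0685]
orientation: [3.067, 0.678, 0.0]
contact_force: [0.5, -0.2, 0.1]
grip_width: 0.0321
gripper_force: 0.0
```

Emit:
{"api": "drive_tool", "payload": {"rows": [{"offset":[0,0,0.007],"claw":0.38,"rotation":[0,0,0]},{"offset":[0,0,0.007],"claw":0.38,"rotation":[0,0,0]}]}}

```text
clock: 45.85
tcp_pos: [0.4725, -0.3412, 0.0672]
orientation: [-3.068, -0.678, 0.0]
contact_force: [-0.2, 0.6, 0.3]
grip_width: 0.0325
gripper_force: 0.0
```

Emit:
{"api": "drive_tool", "payload": {"rows": [{"offset":[0,0,0.006],"claw":0.38,"rotation":[0,0,0]},{"offset":[0,0,0.006],"claw":0.38,"rotation":[0,0,0]}]}}

```text
clock: 46.02
tcp_pos: [0.4725, -0.3412, 0.0662]
orientation: [-3.068, -0.678, 0.0]
contact_force: [0.2, 0.6, -0.1]
grip_width: 0.0322
gripper_force: 0.0
```

Emit:
{"api": "drive_tool", "payload": {"rows": [{"offset":[0,0,0.006],"claw":0.38,"rotation":[0,0,0]},{"offset":[0,0,0.006],"claw":0.38,"rotation":[0,0,0]}]}}

```text
clock: 46.18
tcp_pos: [0.4726, -0.3413, 0.0655]
orientation: [3.068, 0.678, 0.0]
contact_force: [-0.1, -0.4, 0.4]
grip_width: 0.0322
gripper_force: 0.4
```

Emit:
{"api": "drive_tool", "payload": {"rows": [{"offset":[0,0,0.005],"claw":0.38,"rotation":[0,0,0]},{"offset":[0,0,0.005],"claw":0.38,"rotation":[0,0,0]}]}}

```text
clock: 46.35
tcp_pos: [0.4727, -0.3413, 0.0654]
orientation: [3.067, 0.677, 0.0]
contact_force: [-1.4, 0.6, 8.3]
grip_width: 0.0328
gripper_force: 3.9
```

Emit:
{"api": "drive_tool", "payload": {"rows": [{"offset":[0,0,0.002],"claw":0.38,"rotation":[0,0,0]},{"offset":[0,0,0.002],"claw":0.38,"rotation":[0,0,0]},{"offset":[0,0,0.002],"claw":0.38,"rotation":[0,0,0]},{"offset":[0,0,0.002],"claw":0.38,"rotation":[0,0,0]},{"offset":[0,0,0.002],"claw":0.38,"rotation":[0,0,0]},{"offset":[0,0,0.002],"claw":0.38,"rotation":[0,0,0]},{"offset":[0,0,0.002],"claw":0.38,"rotation":[0,0,0]},{"offset":[0,0,0.002],"claw":0.38,"rotation":[0,0,0]}]}}

```text
clock: 47.02
tcp_pos: [0.4727, -0.3413, 0.0654]
orientation: [3.067, 0.677, 0.0]
contact_force: [-2.4, 2.0, 10.0]
grip_width: 0.0327
gripper_force: 5.0
```

Emit:
{"api": "drive_tool", "payload": {"rows": [{"offset":[0,0,-0.1],"claw":0.38,"rotation":[0,0,0]},{"offset":[0,0,-0.3],"claw":0.38,"rotation":[0,0,0]},{"offset":[0,0,-0.6],"claw":0.6,"rotation":[0,0,0]},{"offset":[0,0,-0.6],"claw":0.6,"rotation":[0,0,0]},{"offset":[0,0,-0.6],"claw":0.6,"rotation":[0,0,0]}]}}

```text
clock: 47.43
tcp_pos: [0.4744, -0.3424, 0.1574]
orientation: [3.063, 0.676, 0.007]
contact_force: [-0.1, 0.3, -0.7]
grip_width: 0.0512
gripper_force: 0.0
```

Run:
```python
from h import *
d=grab_frame("wrist"); P=cloud(d)
for z,R in [(.0665,.026),(.0485,.033)]:
    q=P[(np.hypot(P[...,0]-.471,P[...,1]+.341)<R)&(np.abs(P[...,2]-z)<.0025)]; print(len(q),cv2.minEnclosingCircle(q[:,:2].astype(np.float32)*1000),np.median(q[:,2]))
d=grab_frame("scene"); P=cloud(d)
for n,c,R,z in [("round",(.558,-.108),.03,(.033,.041)),("jar",(.6977,.009),.03,(.043,.05)),("meter",(.384,.01),.055,(.018,.026))]:
    q=P[(np.hypot(P[...,0]-c[0],P[...,1]-c[1])<R)&(P[...,2]>z[0])&(P[...,2]<z[1])]; print(n,len(q),cv2.minEnclosingCircle(q[:,:2].astype(np.float32)*1000),np.median(q[:,2]))
```

```text
887 ((469.9737854003906, -341.88726806640625), 21.968547821044922) 0.06652505472274668
969 ((470.1456298828125, -341.5682373046875), 28.83851432800293) 0.04858392706465349
round 66 ((559.4083251953125, -106.00886535644531), 11.449832916259766) 0.0369683704118597
jar 86 ((696.9389038085938, 10.576935768127441), 13.46341609954834) 0.0461196414582089
meter 402 ((379.3988952636719, 11.178800582885742), 50.36635971069336) 0.02315260280555512
```

```bash
python3 -c "
from bench import hand_in; print(hand_in())"
```

```text
the job is handed in; nothing more can be done
None
```

The job is done and handed in at about 47 s: the square sensor, spacer and clamp are stacked flat in the cell, each pressed with 10 to 13 N for over half a second; the round sensor stands in the tray, and the meter and jar were not touched.

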